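# Renew the plug-in sensors of two gas-detector heads and screw their caps on

## Robot

A 7-joint arm with a two-finger parallel gripper is mounted at the origin on the work surface. World frame = base frame: x ahead of the robot, y to its left, z up, the work surface at z = 0. Lengths are in mm, angles in rad, forces in N, time in s.
With the tool pointing down it reaches from about 350 to 900 mm from the base axis. Payload 8.1 kg.
Tool frame: the origin (TCP) lies on the centre line of the jaws, within the pads' length; the fingertips stand 25 mm ahead of it and the grasp point (between the pads) lies 6 mm ahead of it (robot.tcp_to_tips is the distance from the TCP to the fingertips, in mm); z points along the fingers, y is the line along which they close (so a half turn about z gives the same grasp; the last joint's range is limited). The gripper opens to 92 mm and grips with 3 to 60 N. Pads are 19 mm wide; open, the fingers measure 130 mm over their backs; the gripper's body (75 mm by 190 mm) begins 47 mm behind the grasp point.
Start: joints at [-0.103, 0.434, 0.025, 1.573, -0.012, 1.134, -0.075], TCP at [625.012, -0.027, 251.742] pointing down, gripper open.
Joint ranges: [-2.62, 2.62], [-0.44, 2.09], [-1.27, 1.32], [0.08, 2.57], [-1.32, 4.46], [0.12, 2], [-2.74, 2.74]. Speed limits (rad/s): [2.22, 2.22, 3.01, 3.01, 3.14, 3.14, 3.14].

## Interface

Orientations are given as a 3x3 rotation matrix whose columns are the frame's x, y, z axes.
In Python, from rig import state, eyes, order, robot gives the robot as it stands.
- The arm moves only by the tool apply_moves, never from a script. Its arguments are lists of equal length, an entry for each row: "xyz": the shift along the world's x, y, z in mm, a list of three; "twist": the turn, a rotation vector about the world's x, y, z in degrees, a list of three. A call has 1 to 12 rows; each row is the pose to reach, as a shift and turn from the pose commanded when the call began; what a row does not reach only later rows make up. A row lasts 1/10 s, in which the tool goes at most 50 mm and 8.59 degrees, less where a joint would pass 70% of its speed; a pose out of reach is approached as far as the arm can. A call with a gripper value outside its range is refused whole. "claw" is the opening, from 0 (shut) to 1 (fully open), set as the call begins (left out, the last holds). The fingers move at their own pace and stop on an object; the grip force is fixed at half the most. Time passes only in rows, so rows that repeat a pose let the fingers close. It gives the time, the measured TCP pose, the force, the opening and the grip force at its end, in the units of the state.
- state(): the state, without advancing time (a new reading comes with each control period).
- eyes.get_image(name): name is "scene" or "side" or "wrist"; returns (picture, depth): 400x640x3 uint8, red, green, blue; 400x640 float32, mm along the optical axis (not along the pixel's ray), 0 where there is no reading.
- eyes.camera_model(name): a dict with "fx", "fy", "cx", "cy" (pixels), "world_from_camera" (4x4, takes a point from camera to world coordinates). Camera axes: x right, y down, z forward; pixel columns grow to the right and rows downward; lengths in mm; the calibration is good to about 2 mm. A picture is of the moment at which its call begins: read the wrist's pose just before it. camera_model takes no time and is no camera call; for the wrist camera it gives the pose at the moment of the call.
- order.job_done(): hands the job in; it is judged then, once.
The state is a dict: "time_s": time; "joint_pos": joint angles; "qd": joint speeds; "tau": joint torques, N m; "ee_pos": TCP position; "tcp_rot": TCP orientation; "force": force on the tool from outside, world axes, zero at the start; "torque": the same for the moment, N m; "finger_gap": opening from 0.0 (shut) to 1.0 (fully open); "gripper_force": force on a finger pad.
Only numpy, scipy, OpenCV 4.12 (cv2) and the standard library are available. Lean on these libraries where they do the work, as an engineer would, in place of code of your own. Each camera call takes 0.05 s, during which the arm holds its last target. There are 200 camera calls.

## Task

Renew the sensors of both detector heads on the repair bench: drop any spent (black) sensor still fitted into the red scrap box, set a fresh blue sensor down over the guide post and anti-rotation pin of each head until it sits flat, and screw a cap onto each head over it. Start every cap squarely - turning it backwards until it drops into the thread start is the easy way - and then run it in clockwise until its rim is fully home on the flange, without ever cross-threading it, and leave the other things on the bench where they are.

Things in the scene. Friction and masses are not known exactly. Their poses are not given: they have to be found in the camera images.
- head_a: Orange gas-detector head, 92 x 92 x 34 mm box, fixed to the bench between two black jaws (108 mm over the jaws along y, 26 mm high); origin at the centre of its underside, z up. On top, centred, a bare-metal port: flange, then a neck 40 mm across with a thread, then a flat deck with a brass post and a steel pin.
- head_b: Orange gas-detector head, 92 x 92 x 34 mm box, fixed to the bench between two black jaws (108 mm over the jaws along y, 26 mm high); origin at the centre of its underside, z up. On top, centred, a bare-metal port: flange, then a neck 40 mm across with a thread, then a flat deck with a brass post and a steel pin.
- new_a: Fresh sensor: disc 36 mm across, 20 mm tall, blue above, white below, 35 g; origin at the centre of its underside. Underneath a central 9.5 mm hole, 10 mm deep, with a 6.5 mm keyway out to the sensor's +x (yellow mark on top and side). Seated, its origin is at the head's deck point and its +x along the head's +x; out of line it stands on the pin, about 6 mm high. Starts on the mat.
- new_b: Fresh sensor: disc 36 mm across, 20 mm tall, blue above, white below, 35 g; origin at the centre of its underside. Underneath a central 9.5 mm hole, 10 mm deep, with a 6.5 mm keyway out to the sensor's +x (yellow mark on top and side). Seated, its origin is at the head's deck point and its +x along the head's +x; out of line it stands on the pin, about 6 mm high. Starts on the mat.
- old_a: Spent sensor, same shape and size as a fresh one, but black above, grey below; may be absent. Starts seated on the head of the same letter, its origin at that head's deck point. It clears post and pin after lifting 9 mm.
- old_b: Spent sensor, same shape and size as a fresh one, but black above, grey below; may be absent. Starts seated on the head of the same letter, its origin at that head's deck point. It clears post and pin after lifting 9 mm.
- cap_a: Grey ribbed screw cap, 56 mm across, 54 mm tall, about 90 g, open end down; origin at the centre of its rim, z up. Top 12 mm solid, good to grip. Red mark on top along its +x. Rim above the flange: up to 14 mm with lugs on top of the ridges, about 8 mm just dropped in at the thread start, 0 when home. Clockwise it descends 3.3 mm per rad: home about 2.3 rad after the drop, drawn tight by 2.8 rad.
- cap_b: Grey ribbed screw cap, 56 mm across, 54 mm tall, about 90 g, open end down; origin at the centre of its rim, z up. Top 12 mm solid, good to grip. Red mark on top along its +x. Rim above the flange: up to 14 mm with lugs on top of the ridges, about 8 mm just dropped in at the thread start, 0 when home. Clockwise it descends 3.3 mm per rad: home about 2.3 rad after the drop, drawn tight by 2.8 rad.
- head_a_flange (a point): Centre of the flange's top face, 66 mm across, 40 mm above the head's origin: the cap's rim comes home here. Above it the neck has a right-hand three-start thread, 48 mm over the ridges, lead 21 mm a turn, greased. Seen from above the ridges start (red marks on the flange) at 0, 120, 240 deg from the head's +x, top 16 mm above the flange, and run down clockwise for 240 deg; ridge spacing 7 mm.
- head_a_deck (a point): Centre of the flat deck, 40 mm across, 60 mm above the head's origin, where the sensor's underside rests. Round its centre rises the brass guide post, 8 mm across, 8.5 mm tall, tapered at the tip.
- head_a_pin (a point): Tip of the dark steel anti-rotation pin, 5 mm across, 6 mm tall, tapered, standing on the deck 12 mm from the axis towards the head's +x.
- head_b_flange (a point): Centre of the flange's top face, 66 mm across, 40 mm above the head's origin: the cap's rim comes home here. Above it the neck has a right-hand three-start thread, 48 mm over the ridges, lead 21 mm a turn, greased. Seen from above the ridges start (red marks on the flange) at 0, 120, 240 deg from the head's +x, top 16 mm above the flange, and run down clockwise for 240 deg; ridge spacing 7 mm.
- head_b_deck (a point): Centre of the flat deck, 40 mm across, 60 mm above the head's origin, where the sensor's underside rests. Round its centre rises the brass guide post, 8 mm across, 8.5 mm tall, tapered at the tip.
- head_b_pin (a point): Tip of the dark steel anti-rotation pin, 5 mm across, 6 mm tall, tapered, standing on the deck 12 mm from the axis towards the head's +x.
- cap_a_lug (a point): Middle of one of three lugs inside the cap, under the red mark, 23 mm from its axis, 3.3 mm above its rim; the others at 120 and 240 deg. Each lug is 9 mm wide, 2.6 mm thick and drops past a ridge's start when its middle is 12 deg or more anticlockwise of it; then it has about 1.8 mm of axial play under the ridge.
- cap_b_lug (a point): Middle of one of three lugs inside the cap, under the red mark, 23 mm from its axis, 3.3 mm above its rim; the others at 120 and 240 deg. Each lug is 9 mm wide, 2.6 mm thick and drops past a ridge's start when its middle is 12 deg or more anticlockwise of it; then it has about 1.8 mm of axial play under the ridge.
- mat: Black antistatic mat, thin and flat on the bench, 180 (x) by 120 (y) mm, on which the fresh sensors stand at the start, level with the bench; origin at its centre on the bench.
- scrap: Red fixed open scrap box, 140 (x) by 120 (y) by 50 mm tall, 3 mm walls and floor; origin at the centre of its underside on the bench. Rim 50 mm above the bench.
- meter: Bystander: orange hand-held gas meter lying on its back, 62 x 105 x 30 mm; origin at the centre of its underside. Leave alone.
- driver: Bystander: green-handled screwdriver, 160 mm long, lying on the bench; origin under its middle. Leave alone.
- solvent: Bystander: green solvent can, 45 x 80 x 95 mm plus a 14 mm red cap; origin at the centre of its underside. Leave alone.
- jar: Bystander: amber jar 52 mm across, 75 mm tall; origin at the centre of its underside. Leave alone.
Mind the look-alikes: they are no part of the job. What is shaped like the cap_b but purple or yellow is not meant.

How it is judged (in metres and radians):
At the end, for the whole second after the job is handed in: On each head one fresh sensor is seated (within 3 mm of the axis, underside within 2 mm of the deck, tilt under 0.06 rad) and one cap is screwed home (within 3 mm of the axis, rim within 2 mm of the flange, tilt under 0.05 rad, at rest); every spent sensor that was there lies inside the scrap box (((horizontal distance between new_a and head_a below 0.003 m and z of new_a in the frame of head_a between 0.057 and 0.062 m and angle between new_a's own z axis and vertical below 0.06 rad) or (horizontal distance between new_b and head_a below 0.003 m and z of new_b in the frame of head_a between 0.057 and 0.062 m and angle between new_b's own z axis and vertical below 0.06 rad)) and ((horizontal distance between new_a and head_b below 0.003 m and z of new_a in the frame of head_b between 0.057 and 0.062 m and angle between new_a's own z axis and vertical below 0.06 rad) or (horizontal distance between new_b and head_b below 0.003 m and z of new_b in the frame of head_b between 0.057 and 0.062 m and angle between new_b's own z axis and vertical below 0.06 rad)) and ((horizontal distance between cap_a and head_a below 0.003 m and z of cap_a in the frame of head_a between 0.037 and 0.042 m and angle between cap_a's own z axis and vertical below 0.05 rad and linear speed of cap_a below 0.02 m/s) or (horizontal distance between cap_b and head_a below 0.003 m and z of cap_b in the frame of head_a between 0.037 and 0.042 m and angle between cap_b's own z axis and vertical below 0.05 rad and linear speed of cap_b below 0.02 m/s)) and ((horizontal distance between cap_a and head_b below 0.003 m and z of cap_a in the frame of head_b between 0.037 and 0.042 m and angle between cap_a's own z axis and vertical below 0.05 rad and linear speed of cap_a below 0.02 m/s) or (horizontal distance between cap_b and head_b below 0.003 m and z of cap_b in the frame of head_b between 0.037 and 0.042 m and angle between cap_b's own z axis and vertical below 0.05 rad and linear speed of cap_b below 0.02 m/s)) and x of old_a in the frame of scrap between -0.067 and 0.067 m and y of old_a in the frame of scrap between -0.057 and 0.057 m and z of each of old_a, old_b in the frame of scrap below 0.045 m and linear speed of each of old_a, old_b below 0.03 m/s and x of old_b in the frame of scrap between -0.067 and 0.067 m and y of old_b in the frame of scrap between -0.057 and 0.057 m); the robot touches nothing.
It fails at once if a cap is cross-threaded: forced down past the thread start while cocked by more than 0.15 rad ((horizontal distance between cap_a and head_a below 0.012 m and z of cap_a in the frame of head_a below 0.051 m and angle between cap_a's own z axis and vertical above 0.15 rad) or (horizontal distance between cap_a and head_b below 0.012 m and z of cap_a in the frame of head_b below 0.051 m and angle between cap_a's own z axis and vertical above 0.15 rad) or (horizontal distance between cap_b and head_a below 0.012 m and z of cap_b in the frame of head_a below 0.051 m and angle between cap_b's own z axis and vertical above 0.15 rad) or (horizontal distance between cap_b and head_b below 0.012 m and z of cap_b in the frame of head_b below 0.051 m and angle between cap_b's own z axis and vertical above 0.15 rad)).
It fails at once if the gas meter is moved by more than 3 cm (distance of meter from where it was at the start of the episode above 0.03 m).
It fails at once if the screwdriver is moved by more than 3 cm (distance of driver from where it was at the start of the episode above 0.03 m).
It fails at once if the solvent can is moved by more than 3 cm (distance of solvent from where it was at the start of the episode above 0.03 m).
It fails at once if the jar is moved by more than 3 cm (distance of jar from where it was at the start of the episode above 0.03 m).
Of old_a, old_b only 1 to 2 are there at a start; the rules pass over those that are not, and their reading is None.
At some moment in a run one of new_a, new_b may be knocked a few centimetres aside while the robot is not near it.
It also fails if it takes over 210 s, if anything falls off the work surface, if the arm or the gripper's body presses on something with over 40 N, if the wrist force passes 120 N, or if a joint passes its speed limit or range.

## Working session

There is one attempt and no reset: what is moved stays moved. The work goes in short steps, Python scripts to look and compute and a tool call to move; the robot and the scene stay as the last step left them, time stands still between calls to the robot, and variables do not carry over. Pictures are saved under pics/ and viewed, at most 14 in all, crops included, and the job is handed in when it is done.

Besides the shell and the picture viewer there is one more tool, called as a command line: name --argument value ..., lists and objects as JSON in quotes. apply_moves: Moves the arm, as the interface text tells. Its arguments: {"type":"object","properties":{"xyz":{"type":"array","items":{"type":"array","items":{"type":"number"}}},"twist":{"type":"array","items":{"type":"array","items":{"type":"number"}}},"claw":{"type":"number"}},"required":["xyz","twist"]}

```bash
ls; mkdir -p pics; cat > h.py <<'E'
import numpy as np,cv2
from rig import state,eyes,order,robot
def snap(n,f=None):
    m=eyes.camera_model(n); p,d=eyes.get_image(n)
    if f: cv2.imwrite('pics/'+f,p[:,:,::-1])
    return p,d,m
def cloud(d,m):
    v,u=np.mgrid[0:d.shape[0],0:d.shape[1]]
    P=np.stack([(u-m['cx'])/m['fx']*d,(v-m['cy'])/m['fy']*d,d,np.ones_like(d)],-1)@np.array(m['world_from_camera']).T
    P=P[...,:3]; P[d<=0]=np.nan
    return P
E
python3 - <<'E'
from h import *
s=state();print(s['time_s'],s['ee_pos'],s['force'],robot.tcp_to_tips)
for n in('scene','side','wrist'):
    p,d,m=snap(n,n+'0.png');np.savez('pics/'+n+'0.npz',p=p,d=d,**{k:np.array(v) for k,v in m.items()})
    print(n,m['fx'],np.round(m['world_from_camera'],2).tolist(),(d>0).mean())
E
```

```text
pics
0.0 [ 6.24522506e+02 -6.71441600e-02  2.50929209e+02] [-0.3208922   0.24928453  0.12413833] 25.0
scene 433.1839836109621 [[0.16, 0.7, -0.69, 1382.96], [0.99, -0.11, 0.12, -120.73], [0.0, -0.7, -0.71, 918.78], [0.0, 0.0, 0.0, 1.0]] 0.99609765625
side 364.76669659324983 [[-0.76, -0.32, 0.57, 75.31], [-0.65, 0.36, -0.67, 576.72], [0.01, -0.88, -0.48, 506.58], [0.0, 0.0, 0.0, 1.0]] 0.99612109375
wrist 302.25634961501714 [[1.0, 0.0, -0.0, 624.76], [0.0, -0.95, -0.31, 84.94], [-0.0, 0.31, -0.95, 385.12], [0.0, 0.0, 0.0, 1.0]] 0.9959296875
```

View pics/scene0.png

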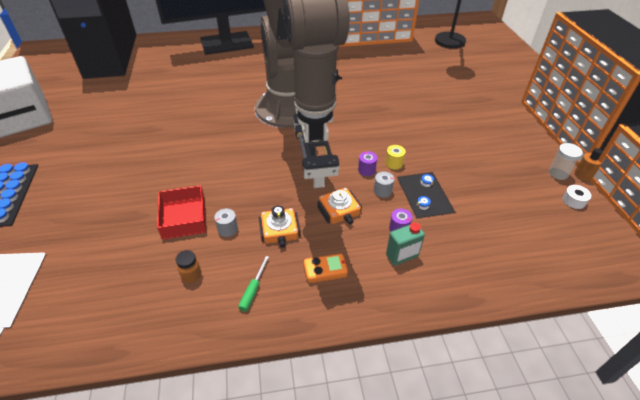

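View pics/side0.png

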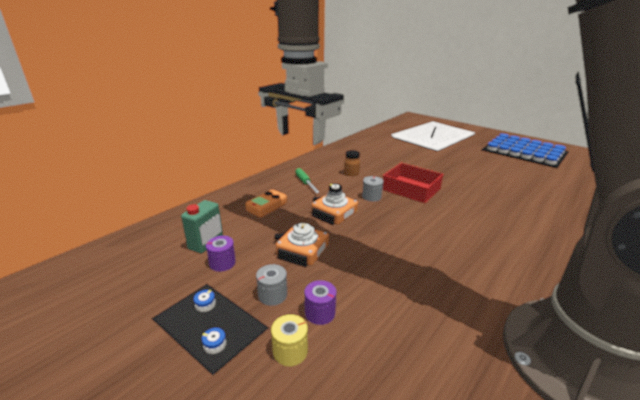

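View pics/wrist0.png

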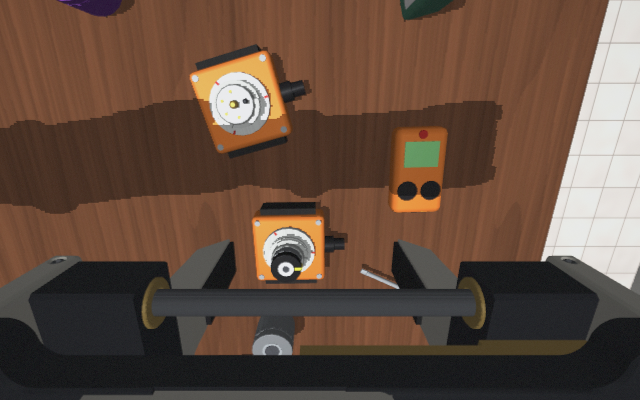

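The scene view shows these candidates:
- **Grey caps:** (227,222) and (384,185).
- **Look-alike caps:** purple at (368,163) and (401,221), yellow at (396,157).
- **Fresh sensors:** (427,180) and (424,202) on the mat.
- **Heads:** (280,222) has a black spent sensor, (340,203) is bare.
- **Scrap box:** (182,212).

In the wrist view the bare head is at (240,103), with the post and pin visible. The fitted head is at (285,245).

```bash
cat >> h.py <<'E'
def load(n):
    z=np.load('pics/'+n+'.npz');return z['p'],z['d'],{k:z[k] for k in('fx','fy','cx','cy','world_from_camera')}
def comps(n,img=None,zmin=8,zmax=140,amin=40):
    p,d,m=img if img else load(n); P=cloud(d,m)
    M=((P[...,2]>zmin)&(P[...,2]<zmax)&(P[...,0]>300)&(P[...,0]<960)&(abs(P[...,1])<520)).astype(np.uint8)
    k,l,st,c=cv2.connectedComponentsWithStats(M)
    for i in range(1,k):
        if st[i,4]<amin: continue
        q=P[l==i]; zt=np.percentile(q[:,2],98); t=q[q[:,2]>zt-5]
        print(n,'px',c[i].round(),'n',st[i,4],'ztop %.1f'%zt,'topctr',((t.min(0)+t.max(0))/2).round(1)[:2],'size',np.ptp(t,axis=0).round()[:2],'rgb',np.median(p[l==i],axis=0))
E
python3 - <<'E'
from h import *
comps('scene0');comps('side0');comps('wrist0')
for n in('scene0','side0','wrist0'):
    p,d,m=load(n);P=cloud(d,m);M=(abs(P[...,2])<8)&(P[...,0]>400)&(P[...,0]<900)&(abs(P[...,1])<400);print(n,'table z',np.median(P[M][:,2]),P[M][:,2].std())
E
```

```text
scene0 px [395. 156.] n 343 ztop 56.4 topctr [376.5 297.1] size [53. 54.] rgb [172. 147.  58.]
scene0 px [367. 163.] n 354 ztop 56.6 topctr [391.5 203.2] size [57. 53.] rgb [116.  68. 121.]
scene0 px [383. 183.] n 392 ztop 56.0 topctr [489.9 227.8] size [57. 54.] rgb [126.  118.  115.5]
scene0 px [426. 180.] n 102 ztop 22.7 topctr [477.9 369.7] size [34. 35.] rgb [130.  156.5 235. ]
scene0 px [180. 212.] n 1216 ztop 50.7 topctr [ 506.8 -359.8] size [149. 126.] rgb [134.  38.  36.]
scene0 px [339. 206.] n 1084 ztop 61.1 topctr [546.9  82.8] size [38. 38.] rgb [205. 134.  76.]
scene0 px [423. 202.] n 111 ztop 21.9 topctr [567.5 328.8] size [37. 35.] rgb [124. 155. 241.]
scene0 px [279. 225.] n 1248 ztop 80.5 topctr [596.  -95.9] size [37. 33.] rgb [218. 173.  98.]
scene0 px [225. 222.] n 475 ztop 56.7 topctr [ 570. -238.] size [56. 54.] rgb [141. 134. 145.]
scene0 px [403. 237.] n 1501 ztop 108.7 topctr [730.9 232.8] size [28. 24.] rgb [115. 107. 128.]
scene0 px [187. 266.] n 606 ztop 77.2 topctr [ 709.6 -331. ] size [48. 45.] rgb [96.5 70.  44. ]
scene0 px [325. 268.] n 990 ztop 33.2 
[... 1431 characters left out ...]
0.1 topctr [730.  173.6] size [16.  3.] rgb [34. 50. 42.]
wrist0 px [244. 101.] n 8481 ztop 62.2 topctr [545.9  82.6] size [43. 42.] rgb [174. 142.  90.]
wrist0 px [417. 168.] n 4550 ztop 33.4 topctr [750.8   7.4] size [ 60. 100.] rgb [137.  91.  43.]
wrist0 px [291. 243.] n 5675 ztop 81.9 topctr [593.6 -93.7] size [36. 36.] rgb [187. 135.  69.]
wrist0 px [379. 278.] n 178 ztop 18.2 topctr [ 716.6 -148.2] size [55. 29.] rgb [167.5 172.  177. ]
wrist0 px [274. 336.] n 1475 ztop 56.4 topctr [ 567.9 -226.1] size [55. 35.] rgb [73. 71. 72.]
scene0 table z -0.526727292466262 1.8943540156996548
side0 table z 0.9343115024655617 1.1513427570361783
wrist0 table z 1.1558919808697112 0.8143462501995692
```

apply_moves --xyz '[[-10,-31,-17],[-20,-62,-34],[-31,-94,-51],[-31,-94,-51],[-31,-94,-51]]' --twist '[[0,0,0],[0,0,0],[0,0,0],[0,0,0],[0,0,0]]' --claw 0.75

```text
time_s: 0.65
ee_pos: [593.4, -95.0, 200.2]
tcp_rot: [[0.002, 1.0, -0.001], [1.0, -0.002, 0.0], [0.0, -0.001, -1.0]]
force: [0.5, 1.8, 0.8]
finger_gap: 0.749
gripper_force: 0.0
```

```bash
cat > s.py <<'E'
from h import *
import sys
n=sys.argv[1]
s=state();print(s['time_s'],s['ee_pos'].round(1),'rot',np.round(s['tcp_rot'],3).tolist(),'F',np.round(s['force'],1),'gap',s['finger_gap'],'j7',round(s['joint_pos'][6],2))
p,d,m=snap('wrist',n+'.png');np.savez('pics/'+n+'.npz',p=p,d=d,**{k:np.array(v) for k,v in m.items()})
comps(n,amin=150)
E
python3 s.py w1
```

```text
0.65 [593.4 -95.  200.2] rot [[0.002, 1.0, -0.001], [1.0, -0.002, 0.0], [0.0, -0.001, -1.0]] F [0.5 1.8 0.8] gap 0.748945819450973 j7 0.09
w1 px [263.  28.] n 6032 ztop 57.4 topctr [543.7  64.7] size [36.  9.] rgb [247. 230. 125.]
w1 px [476.  81.] n 8252 ztop 33.4 topctr [750.2   6.9] size [ 61. 101.] rgb [222. 184.  83.]
w1 px [315. 184.] n 8954 ztop 81.9 topctr [592.9 -93.8] size [36. 35.] rgb [209. 139.  72.]
w1 px [459. 246.] n 1007 ztop 26.4 topctr [ 785.6 -172.7] size [52. 19.] rgb [ 89. 206. 122.]
w1 px [293. 282.] n 469 ztop 37.0 topctr [ 567.7 -210.5] size [27.  5.] rgb [83. 85. 88.]
w1 px [271. 335.] n 1989 ztop 56.5 topctr [ 567.6 -248.2] size [55. 32.] rgb [113.  41.  36.]
```

View pics/w1.png

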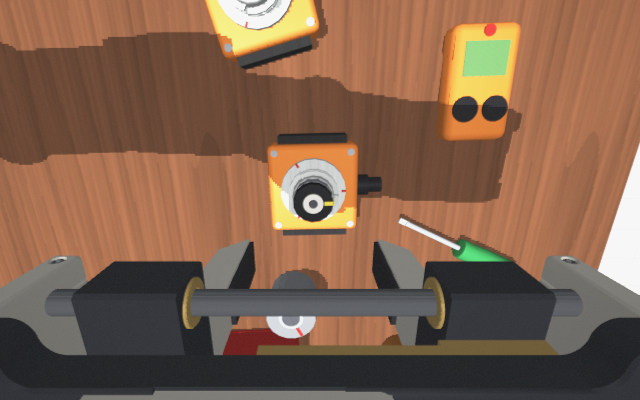

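The spent sensor is at (313,203) on the straight head, with its yellow mark pointing +x, and the height reads 81.9 (expected 80). The cap with its red mark is at (291,318). Next I grasp the spent sensor.

apply_moves --xyz '[[0,1,-40],[0,1,-75],[0,1,-100],[0,1,-111],[0,1,-111],[0,1,-111]]' --twist '[[0,0,0],[0,0,0],[0,0,0],[0,0,0],[0,0,0],[0,0,0]]'

```text
time_s: 1.3
ee_pos: [595.1, -92.5, 90.9]
tcp_rot: [[-0.001, 1.0, 0.002], [1.0, 0.001, 0.0], [0.0, 0.002, -1.0]]
force: [0.8, -1.1, 0.5]
finger_gap: 0.751
gripper_force: 0.0
```

apply_moves --xyz '[[0,0,0],[0,0,0],[0,0,0],[0,0,0],[0,0,0],[0,0,0]]' --twist '[[0,0,0],[0,0,0],[0,0,0],[0,0,0],[0,0,0],[0,0,0]]' --claw 0.25

```text
time_s: 1.9
ee_pos: [593.8, -93.1, 90.0]
tcp_rot: [[0.0, 1.0, -0.0], [1.0, -0.0, 0.0], [0.0, -0.0, -1.0]]
force: [-2.2, 0.5, 4.9]
finger_gap: 0.381
gripper_force: 30.0
```

apply_moves --xyz '[[0,0,20],[0,0,60],[-8,-25,90],[-22,-66,95],[-36,-110,95],[-50,-154,95],[-64,-198,95],[-78,-240,90],[-87,-266,70],[-87,-266,40],[-87,-266,10],[-87,-266,5]]' --twist '[[0,0,0],[0,0,0],[0,0,0],[0,0,0],[0,0,0],[0,0,0],[0,0,0],[0,0,0],[0,0,0],[0,0,0],[0,0,0],[0,0,0]]'

```text
time_s: 3.1
ee_pos: [504.9, -358.0, 91.3]
tcp_rot: [[0.001, 1.0, -0.005], [1.0, -0.001, 0.003], [0.003, -0.005, -1.0]]
force: [-0.6, 0.4, -0.3]
finger_gap: 0.384
gripper_force: 30.0
```

apply_moves --xyz '[[0,0,-25],[0,0,-30],[0,0,-30]]' --twist '[[0,0,0],[0,0,0],[0,0,0]]'

```text
time_s: 3.4
ee_pos: [507.0, -358.7, 64.9]
tcp_rot: [[-0.0, 1.0, -0.001], [1.0, 0.0, 0.001], [0.001, -0.001, -1.0]]
force: [0.2, -0.6, -1.3]
finger_gap: 0.381
gripper_force: 30.0
```

apply_moves --xyz '[[0,0,0],[0,0,0],[0,0,20],[15,30,60],[35,70,100],[55,110,115],[61,122,115],[61,122,115],[61,122,115]]' --twist '[[0,0,0],[0,0,0],[0,0,0],[0,0,0],[0,0,0],[0,0,0],[0,0,0],[0,0,0],[0,0,0]]' --claw 0.55

```text
time_s: 4.3
ee_pos: [568.2, -236.9, 180.6]
tcp_rot: [[-0.001, 1.0, 0.001], [1.0, 0.001, -0.001], [-0.001, 0.001, -1.0]]
force: [-0.3, -0.6, -0.6]
finger_gap: 0.545
gripper_force: 0.0
```

```bash
python3 s.py w2
```

```text
4.3 [ 568.2 -236.9  180.6] rot [[-0.001, 1.0, 0.001], [1.0, 0.001, -0.001], [-0.001, 0.001, -1.0]] F [-0.3 -0.6 -0.6] gap 0.5445707187049655 j7 0.35
w2 px [346.  46.] n 11170 ztop 62.7 topctr [594.1 -97.6] size [42. 35.] rgb [230. 168. 109.]
w2 px [535. 135.] n 2930 ztop 27.4 topctr [ 797.5 -187.4] size [77. 48.] rgb [ 97. 193. 129.]
w2 px [312. 197.] n 3234 ztop 56.7 topctr [ 567.1 -236. ] size [55. 55.] rgb [159. 163. 167.]
w2 px [295. 253.] n 1081 ztop 51.7 topctr [ 549.5 -312.1] size [46. 36.] rgb [131.  41.  39.]
w2 px [212. 252.] n 853 ztop 45.7 topctr [ 458.2 -301.2] size [51.  4.] rgb [129.  41.  39.]
w2 px [437. 255.] n 445 ztop 37.4 topctr [ 708.9 -305.4] size [24.  4.] rgb [114.  74.  42.]
w2 px [287. 336.] n 1351 ztop 51.2 topctr [ 574.8 -382.4] size [ 5. 38.] rgb [128.  41.  39.]
```

View pics/w2.png

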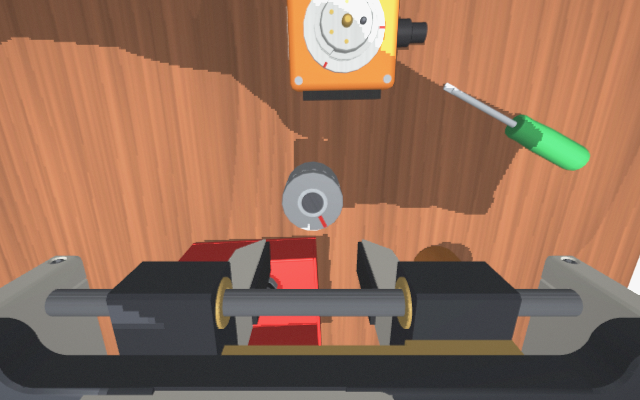

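The used cap is at (313,203), with its red mark at (322,221). The head post is at (347,20) and the pin at (363,21). The spent sensor shows inside the scrap box at (270,285). Next I look at both heads and the mat.

apply_moves --xyz '[[7,40,15],[14,80,30],[21,120,45],[26,143,45],[26,143,45],[26,143,45]]' --twist '[[0,0,0],[0,0,0],[0,0,0],[0,0,0],[0,0,0],[0,0,0]]'

```text
time_s: 4.95
ee_pos: [593.5, -95.5, 224.5]
tcp_rot: [[0.001, 1.0, -0.001], [1.0, -0.001, -0.001], [-0.001, -0.001, -1.0]]
force: [0.1, -0.6, -0.3]
finger_gap: 0.551
gripper_force: 0.0
```

```bash
python3 s.py h2
```

```text
4.95 [593.5 -95.5 224.5] rot [[0.001, 1.0, -0.001], [1.0, -0.001, -0.001], [-0.001, -0.001, -1.0]] F [ 0.1 -0.6 -0.3] gap 0.5512882052224586 j7 0.09
h2 px [266.  30.] n 5836 ztop 61.5 topctr [543.8  67.7] size [33. 13.] rgb [246. 218. 117.]
h2 px [464.  82.] n 7014 ztop 33.5 topctr [750.5   7.1] size [ 61. 101.] rgb [202. 164.  73.]
h2 px [315. 178.] n 7849 ztop 62.2 topctr [595.1 -93.9] size [43. 39.] rgb [186. 141.  85.]
h2 px [465. 246.] n 1487 ztop 27.3 topctr [ 797.2 -187.4] size [76. 48.] rgb [ 79. 190. 108.]
h2 px [294. 278.] n 902 ztop 55.4 topctr [ 567.5 -212.8] size [39. 10.] rgb [75. 77. 79.]
h2 px [277. 331.] n 1281 ztop 55.8 topctr [ 549.5 -276.8] size [77. 48.] rgb [100.  32.  30.]
```

apply_moves --xyz '[[-11,40,0],[-22,80,0],[-33,120,0],[-44,160,0],[-49,177,0],[-49,177,0],[-49,177,0]]' --twist '[[0,0,0],[0,0,0],[0,0,0],[0,0,0],[0,0,0],[0,0,0],[0,0,0]]'

```text
time_s: 5.7
ee_pos: [545.3, 80.6, 224.6]
tcp_rot: [[0.002, 1.0, -0.0], [1.0, -0.002, -0.001], [-0.001, -0.0, -1.0]]
force: [0.9, -0.7, -0.1]
finger_gap: 0.55
gripper_force: 0.0
```

```bash
python3 s.py h1
```

```text
5.7 [545.3  80.6 224.6] rot [[0.002, 1.0, -0.0], [1.0, -0.002, -0.001], [-0.001, -0.0, -1.0]] F [ 0.9 -0.7 -0.1] gap 0.5497708737887065 j7 -0.25
h1 px [252.  31.] n 3622 ztop 57.0 topctr [488.6 226.8] size [56. 49.] rgb [244. 245. 246.]
h1 px [417.  28.] n 3691 ztop 56.9 topctr [642.7 228.9] size [56. 45.] rgb [218. 127. 245.]
h1 px [527.  46.] n 10016 ztop 110.4 topctr [727.8 229. ] size [26. 15.] rgb [129. 175. 170.]
h1 px [151.  60.] n 4195 ztop 57.0 topctr [389.2 204.7] size [55. 55.] rgb [233. 153. 247.]
h1 px [314. 176.] n 7868 ztop 62.1 topctr [545.4  83.8] size [42. 44.] rgb [223. 154.  78.]
h1 px [483. 230.] n 3921 ztop 33.2 topctr [750.8   9.5] size [61. 98.] rgb [238. 217.  98.]
h1 px [337. 279.] n 826 ztop 34.6 topctr [575.2 -50.8] size [56.  8.] rgb [84.5 83.  61. ]
h1 px [345. 331.] n 1711 ztop 66.6 topctr [592.5 -92.6] size [34. 36.] rgb [247. 234. 210.]
```

apply_moves --xyz '[[-4,40,5],[-8,80,10],[-12,120,15],[-16,160,20],[-20,200,25],[-23,240,30],[-23,267,35],[-23,267,35],[-23,267,35]]' --twist '[[0,0,0],[0,0,0],[0,0,0],[0,0,0],[0,0,0],[0,0,0],[0,0,0],[0,0,0],[0,0,0]]'

```text
time_s: 6.65
ee_pos: [523.3, 348.3, 259.2]
tcp_rot: [[0.002, 1.0, 0.0], [1.0, -0.002, -0.001], [-0.001, 0.0, -1.0]]
force: [0.4, -1.2, 0.0]
finger_gap: 0.549
gripper_force: 0.0
```

```bash
python3 s.py m1; python3 -c "
import cv2,numpy as np
a=[cv2.imread('pics/%s.png'%n) for n in('h2','h1','m1')]
f=lambda im,x0,y0:cv2.resize(im[y0:y0+150,x0:x0+200],(400,300),interpolation=cv2.INTER_CUBIC)
cv2.imwrite('pics/mont.png',np.vstack([np.hstack([f(a[0],220,100),f(a[1],220,100)]),np.hstack([cv2.resize(a[2][0:300],(400,188)),np.zeros((188,400,3),np.uint8)])]))"
```

```text
6.65 [523.3 348.3 259.2] rot [[0.002, 1.0, 0.0], [1.0, -0.002, -0.001], [-0.001, 0.0, -1.0]] F [ 0.4 -1.2  0. ] gap 0.5493165131679488 j7 -0.7
m1 px [276. 154.] n 689 ztop 23.1 topctr [476.1 373.5] size [35. 34.] rgb [137. 223. 247.]
m1 px [346. 187.] n 647 ztop 22.8 topctr [565.8 330.8] size [35. 37.] rgb [ 95. 130. 220.]
m1 px [193. 214.] n 2230 ztop 56.9 topctr [372.2 300.1] size [56. 55.] rgb [247. 247. 156.]
m1 px [405. 247.] n 826 ztop 56.2 topctr [646.4 254.5] size [44. 17.] rgb [ 93.  56. 115.]
m1 px [289. 263.] n 1772 ztop 56.7 topctr [491.2 231.7] size [50. 53.] rgb [153. 155. 161.]
m1 px [474. 255.] n 1308 ztop 96.1 topctr [738.7 247.4] size [20. 22.] rgb [61. 93. 78.]
m1 px [218. 257.] n 170 ztop 30.5 topctr [391.2 232. ] size [23.  4.] rgb [ 87.  53. 112.]
m1 px [328. 331.] n 2110 ztop 44.7 topctr [543.7 108.8] size [57. 19.] rgb [241.  185.5 100. ]
```

View pics/mont.png

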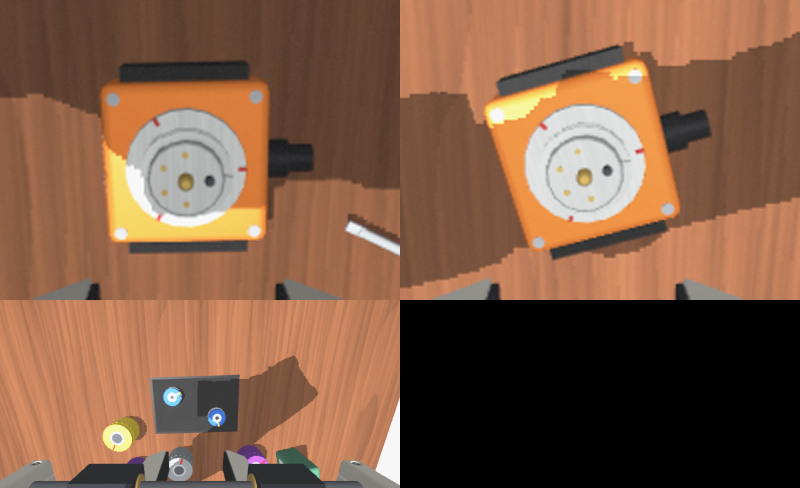

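The heads' posts, pins and red marks are visible (montage: straight head post (186,182), pin (209,181); tilted head post (584,177), pin (607,171)). The two fresh sensors are still on the mat. Now I compute yaws and centres.

```bash
cat >> h.py <<'E'
def onplane(m,uv,z):
    uv=np.atleast_2d(uv).astype(float);T=np.array(m['world_from_camera'])
    r=np.c_[(uv[:,0]-m['cx'])/m['fx'],(uv[:,1]-m['cy'])/m['fy'],np.ones(len(uv))]@T[:3,:3].T
    return (T[:3,3]+r*((z-T[2,3])/r[:,2])[:,None])[:,:2]
def blobs(M,amin=2):
    k,l,st,c=cv2.connectedComponentsWithStats(M.astype(np.uint8));return [(c[i],st[i,4]) for i in range(1,k) if st[i,4]>=amin]
def head(n,c0,zb=2.0):
    p,d,m=load(n);P=cloud(d,m);hsv=cv2.cvtColor(p,cv2.COLOR_RGB2HSV).astype(int);H,S,V=hsv[...,0],hsv[...,1],hsv[...,2]
    r=np.hypot(P[...,0]-c0[0],P[...,1]-c0[1])
    dk=(r<30)&(P[...,2]>55+zb)&(P[...,2]<62.5+zb)
    cn=max(cv2.findContours(dk.astype(np.uint8),0,2)[0],key=cv2.contourArea)
    (ux,uy),rr=cv2.minEnclosingCircle(cn);q=onplane(m,cn[:,0],60+zb);e=cv2.fitEllipse(q.astype(np.float32))
    print(n,'deck',np.round(e[0],1),np.round(e[1],1))
    R=((H<8)|(H>172))&(S>110)&(r<36)&(r>24)&(P[...,2]<48)&(P[...,2]>36)
    c=np.array(e[0])
    for b,a in blobs(R):
        w=onplane(m,b,40+zb)[0]-c;print(' red',a,'r %.1f ang %.1f'%(np.hypot(*w),np.degrees(np.arctan2(w[1],w[0]))))
    R=(V<90)&(r<18)&(r>6)&(P[...,2]>55)
    for b,a in blobs(R,5):
        w=onplane(m,b,66+zb)[0]-c;print(' dark',a,'r %.1f ang %.1f'%(np.hypot(*w),np.degrees(np.arctan2(w[1],w[0]))))
    R=(S>90)&(H>12)&(H<30)&(r<8)&(P[...,2]>55)
    for b,a in blobs(R,5): print(' brass',a,onplane(m,b,68+zb)[0].round(1))
def yaw(n,c0,kind,ztop,zb=2.0):
    "centre and mark direction of sensor or cap top"
    p,d,m=load(n);P=cloud(d,m);hsv=cv2.cvtColor(p,cv2.COLOR_RGB2HSV).astype(int);H,S,V=hsv[...,0],hsv[...,1],hsv[...,2]
    r=np.hypot(P[...,0]-c0[0],P[...,1]-c0[1])
    t=(r<33)&(abs(P[...,2]-ztop-zb)<3)
    cn=max(cv2.findContours(t.astype(np.uint8),0,2)[0],key=cv2.contourArea)
    e=cv2.fitEllipse(onplane(m,cn[:,0],ztop+zb).astype(np.float32));c=np.array(e[0])
    C=((H>18)&(H<38)&(S>90)) if kind=='s' else (((H<10)|(H>170))&(S>80))
    C&=t
    v,u=np.nonzero(C);w=onplane(m,np.c_[u,v],ztop+zb)-c;rr=np.hypot(*w.T);k=rr>4;w=w[k]
    a=np.angle(np.sum(w[:,0]+1j*w[:,1]),deg=True)
    print(n,'centre',c.round(1),'axes',np.round(e[1],1),'mark n',len(w),'ang %.1f'%a,'r',rr[k].mean().round(1))
E
python3 - <<'E'
from h import *
head('h2',(594,-94));head('h1',(545.4,83.8))
yaw('w2',(567,-236),'c',54)
yaw('m1',(476,373.5),'s',20);yaw('m1',(566,330.8),'s',20);yaw('m1',(490,231),'c',54);yaw('h1',(489,230),'c',54)
E
```

```text
h2 deck [593.1 -93.1] [39.5 40.8]
 red 5 r 30.3 ang 123.1
 red 4 r 30.7 ang -0.1
 red 2 r 32.2 ang -119.1
 dark 16 r 11.4 ang 2.7
 brass 44 [592.5 -92.5]
h1 deck [543.6  85.4] [39.7 41.4]
 red 6 r 30.3 ang 136.2
 red 7 r 30.5 ang 13.8
 red 3 r 32.0 ang -103.8
 dark 8 r 11.8 ang 20.3
 brass 43 [543.5  85.9]
w2 centre [ 567.5 -235.9] axes [54.1 54.3] mark n 50 ang -64.4 r 21.0
m1 centre [476.6 373.4] axes [34.3 34.7] mark n 2 ang 29.1 r 18.0
m1 centre [566.  331.2] axes [34.2 34.8] mark n 14 ang -76.1 r 14.6
m1 centre [490.1 231.4] axes [51.4 55.6] mark n 26 ang 78.6 r 19.4
h1 centre [489.  229.5] axes [54.1 54.6] mark n 32 ang 77.5 r 18.6
```

apply_moves --xyz '[[10,-4,-10],[20,-8,-20],[30,-12,-30],[44,-19,-40],[44,-19,-50],[44,-19,-60],[44,-19,-70],[44,-19,-80],[44,-19,-80],[44,-19,-80],[44,-19,-80],[44,-19,-80]]' --twist '[[0,0,-8],[0,0,-16],[0,0,-24],[0,0,-32],[0,0,-40],[0,0,-48],[0,0,-56],[0,0,-64],[0,0,-72],[0,0,-77],[0,0,-77],[0,0,-77]]'

```text
time_s: 7.9
ee_pos: [566.7, 329.2, 179.8]
tcp_rot: [[0.974, 0.225, 0.0], [0.225, -0.974, -0.001], [0.0, 0.001, -1.0]]
force: [0.1, 0.5, -0.1]
finger_gap: 0.548
gripper_force: 0.0
```

```bash
python3 s.py s1; python3 - <<'E'
from h import *
yaw('s1',(566,331),'s',20)
for n,t in(('w1',(594.012,-94.027,200.742)),('w2',(568.012,-237.027,179.742)),('h2',(594.012,-94.027,224.742)),('h1',(545.012,82.973,224.742)),('m1',(522.012,349.973,259.742)),('s1',(566.012,330.973,179.742))):
    p,d,m=load(n);T=m['world_from_camera'];print(n,(T[:3,3]-t).round(2),T[:3,0].round(4),T[:3,2].round(4))
E
```

```text
7.9 [566.7 329.2 179.8] rot [[0.974, 0.225, 0.0], [0.225, -0.974, -0.001], [0.0, 0.001, -1.0]] F [ 0.1  0.5 -0.1] gap 0.5483118864719393 j7 -1.82
s1 px [517.  33.] n 10766 ztop 110.8 topctr [726.2 235.3] size [21. 26.] rgb [136. 159. 133.]
s1 px [635.  91.] n 227 ztop 18.5 topctr [727.2  56. ] size [17.  9.] rgb [147.  86.  44.]
s1 px [436. 140.] n 4211 ztop 56.8 topctr [643.1 234.8] size [55. 55.] rgb [214. 138. 207.]
s1 px [312. 190.] n 1022 ztop 22.9 topctr [566.1 330.4] size [35. 36.] rgb [146. 231. 247.]
s1 px [529. 243.] n 6223 ztop 57.6 topctr [544.3 103. ] size [34. 12.] rgb [231. 202. 110.]
s1 px [635. 266.] n 253 ztop 20.8 topctr [558.1 -46.4] size [23. 14.] rgb [40. 40. 40.]
s1 px [301. 335.] n 888 ztop 43.5 topctr [394.3 305. ] size [12. 34.] rgb [175. 153.  58.]
s1 px [368. 338.] n 333 ztop 37.6 topctr [409.1 222.4] size [ 9. 11.] rgb [ 91.  54. 115.]
s1 centre [566.4 330.6] axes [34.4 34.7] mark n 27 ang -76.3 r 14.3
w1 [ -0.26  84.05 133.57] [ 1.     -0.001  -0.0019] [-0.0021 -0.3102 -0.9507]
w2 [-2.0000e-02  8.5160e+01  1.3492e+02] [1.0e+00 2.2e-03 5.0e-04] [ 0.0011 -0.3109 -0.9504]
h2 [ -0.31  83.61 133.74] [ 1.0e+00 -1.0e-04 -1.4e-03] [-0.0013 -0.3111 -0.9504]
h1 [  0.49  82.83 133.81] [ 1.0e+00 -1.3e-03 -7.0e-04] [-0.0011 -0.3114 -0.9503]
m1 [  1.42  83.44 133.52] [ 1.e+00 -9.e-04 -4.e-04] [-7.000e-04 -3.115e-01 -9.502e-01]
s1 [ 83.13  17.71 134.18] [ 2.265e-01 -9.740e-01  3.000e-04] [-0.3028 -0.0707 -0.9504]
```

apply_moves --xyz '[[0,0,0],[0,0,0],[0,0,0],[0,0,0]]' --twist '[[0,0,0],[0,0,0],[0,0,0],[0,0,0]]'

```text
time_s: 8.35
ee_pos: [566.0, 331.0, 179.8]
tcp_rot: [[0.974, 0.225, 0.0], [0.225, -0.974, 0.0], [0.0, -0.0, -1.0]]
force: [0.5, 0.1, 1.1]
finger_gap: 0.549
gripper_force: 0.0
```

```bash
python3 - <<'E'
from h import *
for i in range(4):
    s=state();T=np.array(eyes.camera_model('wrist')['world_from_camera'])
    print(s['ee_pos'].round(2),T[:3,3].round(2),np.abs(s['qd']).max().round(4))
    p,d,m=snap('wrist')
    np.savez('pics/s1_%d.npz'%i,p=p,d=d,**{k:np.array(v) for k,v in m.items()})
    yaw('s1_%d'%i,(566,331),'s',20)
E
```

```text
[566.02 330.98 179.77] [648.51 350.33 313.86] 0.0023
s1_0 centre [566.4 330.6] axes [34.6 34.7] mark n 28 ang -77.2 r 14.2
[566.03 331.   179.76] [648.5  350.36 313.85] 0.002
s1_1 centre [566.4 330.5] axes [34.6 34.8] mark n 28 ang -77.2 r 14.1
[565.98 331.02 179.72] [648.49 350.37 313.84] 0.0016
s1_2 centre [566.4 330.5] axes [34.6 34.7] mark n 28 ang -77.2 r 14.1
[565.97 331.03 179.74] [648.48 350.38 313.84] 0.0021
s1_3 centre [566.4 330.5] axes [34.6 34.7] mark n 28 ang -77.2 r 14.0
```

apply_moves --xyz '[[0.4,-0.4,-45],[0.4,-0.4,-90],[0.4,-0.4,-130],[0.4,-0.4,-146],[0.4,-0.4,-151],[0.4,-0.4,-151],[0.4,-0.4,-151],[0.4,-0.4,-151],[0.4,-0.4,-151]]' --twist '[[0,0,0],[0,0,0],[0,0,0],[0,0,0],[0,0,0],[0,0,0],[0,0,0],[0,0,0],[0,0,0]]'

```text
time_s: 9.45
ee_pos: [567.1, 331.0, 30.2]
tcp_rot: [[0.974, 0.225, 0.002], [0.225, -0.974, 0.001], [0.002, -0.001, -1.0]]
force: [-0.4, 0.6, -0.3]
finger_gap: 0.55
gripper_force: 0.0
```

apply_moves --xyz '[[0,0,0],[0,0,0],[0,0,0],[0,0,0],[0,0,0]]' --twist '[[0,0,0],[0,0,0],[0,0,0],[0,0,0],[0,0,0]]' --claw 0.25

```text
time_s: 9.95
ee_pos: [566.5, 330.6, 29.0]
tcp_rot: [[0.974, 0.225, 0.0], [0.225, -0.974, 0.0], [0.0, -0.0, -1.0]]
force: [-1.9, 0.3, 5.3]
finger_gap: 0.379
gripper_force: 30.0
```

```bash
python3 - <<'E'
from h import *
s=state();print(s['ee_pos'],s['force'],s['finger_gap'])
yaw('w1',(593,-94),'s',80)
for n,c in(('h2',(593.5,-93.5)),('h1',(544.5,85)),('w2',(593.5,-93.5))):
    p,d,m=load(n);P=cloud(d,m);h=cv2.cvtColor(p,cv2.COLOR_RGB2HSV)
    M=(np.hypot(P[...,0]-c[0],P[...,1]-c[1])<75)&(P[...,2]>33)&(P[...,2]<39)&(h[...,0]<28)&(h[...,1]>100)
    v,u=np.nonzero(M);q=onplane(m,np.c_[u,v],36).astype(np.float32);r=cv2.minAreaRect(q);print(n,r)
E
```

```text
[566.50176546 330.64577008  28.9998557 ] [-1.93500038  0.33090456  5.3203034 ] 0.3790422736330305
w1 centre [592.8 -93.3] axes [34.5 34.6] mark n 54 ang -1.9 r 14.1
h2 ((592.7468872070312, -93.04913330078125), (88.45548248291016, 88.3153076171875), 1.6678904294967651)
h1 ((543.8753662109375, 85.40048217773438), (88.13278198242188, 88.6290512084961), 15.386065483093262)
w2 ((592.378173828125, -105.85403442382812), (88.36219024658203, 66.03218841552734), 1.1205964088439941)
```

apply_moves --xyz '[[0,0,40],[0,0,85],[3,-42,115],[6,-84,115],[9,-126,115],[12,-168,115],[15,-210,115],[18,-252,115],[21,-294,115],[24,-336,115],[26,-378,115],[27,-410,110]]' --twist '[[0,0,0],[0,0,4],[0,0,12],[0,0,20],[0,0,28],[0,0,36],[0,0,44],[0,0,52],[0,0,60],[0,0,68],[0,0,76],[0,0,78.3]]'

```text
time_s: 11.15
ee_pos: [593.5, -83.1, 139.0]
tcp_rot: [[-0.025, 1.0, 0.001], [1.0, 0.025, -0.001], [-0.001, 0.001, -1.0]]
force: [0.3, 0.1, -1.3]
finger_gap: 0.382
gripper_force: 30.0
```

apply_moves --xyz '[[0.2,-13.8,0],[0.2,-13.8,-15],[0.2,-13.8,-25],[0.2,-13.8,-25],[0.2,-13.8,-25],[0.2,-13.8,-25],[0.2,-13.8,-25],[0.2,-13.8,-25]]' --twist '[[0,0,0],[0,0,0],[0,0,0],[0,0,0],[0,0,0],[0,0,0],[0,0,0],[0,0,0]]'

```text
time_s: 11.95
ee_pos: [593.9, -93.0, 114.2]
tcp_rot: [[-0.023, 1.0, 0.001], [1.0, 0.023, -0.0], [-0.0, 0.001, -1.0]]
force: [-0.4, -0.0, -0.1]
finger_gap: 0.381
gripper_force: 30.0
```

```bash
python3 s.py g1; python3 -c "
import cv2
a=cv2.imread('pics/g1.png')[120:300,200:440];cv2.imwrite('pics/g1c.png',cv2.resize(a,None,fx=2.5,fy=2.5,interpolation=2))"
```

```text
11.95 [593.9 -93.  114.2] rot [[-0.023, 1.0, 0.001], [1.0, 0.023, -0.0], [-0.0, 0.001, -1.0]] F [-0.4 -0.  -0.1] gap 0.38126518378565627 j7 0.04
g1 px [247.  21.] n 5911 ztop 36.4 topctr [552.   41.5] size [90. 23.] rgb [244. 159.  88.]
g1 px [541.  79.] n 16514 ztop 33.3 topctr [750.2   6.9] size [ 62. 102.] rgb [239. 212.  96.]
g1 px [315. 218.] n 17441 ztop 131.4 topctr [593.6 -85.2] size [53. 10.] rgb [205. 154. 137.]
g1 px [286. 334.] n 899 ztop 137.2 topctr [575.5 -99.8] size [3. 8.] rgb [ 97.  99. 102.]
g1 px [521. 320.] n 151 ztop 26.9 topctr [ 781.  -187.4] size [17. 14.] rgb [ 99. 226. 131.]
```

View pics/g1c.png

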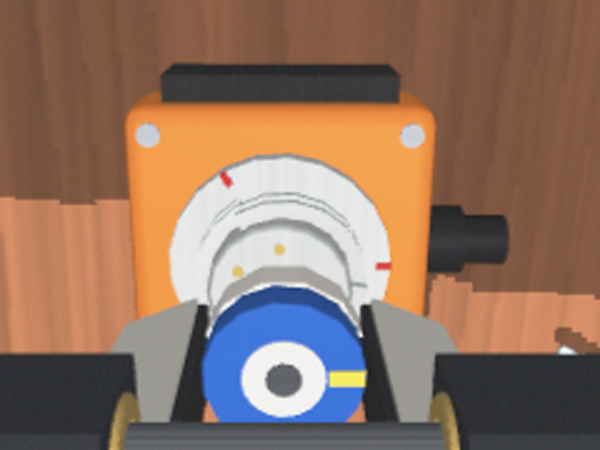

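The sensor is held straight, mark pointing +x at crop (347,379), and sits over the neck. The sensor top is fully visible, so I use it to measure the camera-to-tool bias.

```bash
cat >> h.py <<'E'
def held(n,z):
    p,d,m=load(n);h=cv2.cvtColor(p,cv2.COLOR_RGB2HSV).astype(int)
    M=((h[...,0]>95)&(h[...,0]<125)&(h[...,1]>110)).astype(np.uint8);M[:140]=0
    P=cloud(d,m);M&=(P[...,2]>z-3).astype(np.uint8)
    c=max(cv2.findContours(M,0,1)[0],key=cv2.contourArea);e=cv2.fitEllipse(onplane(m,cv2.convexHull(c)[:,0],z).astype(np.float32));print('held',np.round(e[0],1),np.round(e[1],1),state()['ee_pos'].round(2))
    Y=(h[...,0]>20)&(h[...,0]<36)&(h[...,1]>120)&(P[...,2]>z-3);v,u=np.nonzero(Y);w=onplane(m,np.c_[u,v],z)-np.array(e[0]);w=w[np.hypot(*w.T)<20].mean(0);print('mark',np.degrees(np.arctan2(w[1],w[0])),np.nanmedian(P[...,2][M>0]))
E
python3 - <<'E'
from h import *
held('g1',105.7);held('g1',107.7)
p,d,m=load('g1');P=cloud(d,m);h=cv2.cvtColor(p,cv2.COLOR_RGB2HSV)
for z in(34,36):
    M=(P[...,2]>33)&(P[...,2]<39)&(abs(P[...,0]-593)<75)&(abs(P[...,1]+93)<75)&(h[...,0]<28)&(h[...,1]>100)
    v,u=np.nonzero(M);print(cv2.minAreaRect(onplane(m,np.c_[u,v],z).astype(np.float32)))
E
```

```text
held [593.7 -92.2] [35.4 36.9] [593.8  -93.09 114.1 ]
mark -3.359492974894153 106.22324337049062
held [593.6 -91.2] [34.6 35.2] [593.8  -93.09 114.1 ]
mark -2.264895868500636 106.26295700352881
((592.3056030273438, -81.37435913085938), (89.65106964111328, 65.56069946289062), 2.2159171104431152)
((592.3012084960938, -80.68994140625), (88.81432342529297, 64.94877624511719), 2.2159183025360107)
```

apply_moves --xyz '[[-0.3,0,-5],[-0.3,0,-10],[-0.3,0,-14],[-0.3,0,-16],[-0.3,0,-17],[-0.3,0,-18],[-0.3,0,-19],[-0.3,0,-20],[-0.3,0,-20],[-0.3,0,-20]]' --twist '[[0,0,0],[0,0,0],[0,0,0],[0,0,0],[0,0,0],[0,0,0],[0,0,0],[0,0,0],[0,0,0],[0,0,0]]'

```text
time_s: 13.0
ee_pos: [593.3, -93.2, 93.8]
tcp_rot: [[-0.023, 1.0, 0.0], [1.0, 0.023, -0.0], [-0.0, 0.0, -1.0]]
force: [0.1, -0.7, 0.4]
finger_gap: 0.384
gripper_force: 30.0
```

apply_moves --xyz '[[0,0,-1],[0,0,-2],[0,0,-3],[0,0,-4],[0,0,-4],[0,0,-4]]' --twist '[[0,0,0],[0,0,0],[0,0,0],[0,0,0],[0,0,0],[0,0,0]]'

```text
time_s: 13.6
ee_pos: [593.3, -93.3, 89.7]
tcp_rot: [[-0.023, 1.0, -0.0], [1.0, 0.023, -0.0], [-0.0, -0.0, -1.0]]
force: [-0.1, -1.4, -0.9]
finger_gap: 0.381
gripper_force: 30.0
```

apply_moves --xyz '[[0,0,-0.7],[0,0,-1.2],[0,0,-1.2],[0,0,-1.2]]' --twist '[[0,0,0],[0,0,0],[0,0,0],[0,0,0]]'

```text
time_s: 14.0
ee_pos: [593.4, -93.3, 89.0]
tcp_rot: [[-0.023, 1.0, 0.0], [1.0, 0.023, -0.0], [-0.0, 0.0, -1.0]]
force: [-2.1, -0.4, 5.6]
finger_gap: 0.379
gripper_force: 30.0
```

apply_moves --xyz '[[0,0,0],[0,0,0],[0,0,0],[0,0,40],[0,0,80],[0,0,112],[0,0,112],[0,0,112],[0,0,112]]' --twist '[[0,0,0],[0,0,0],[0,0,0],[0,0,0],[0,0,0],[0,0,0],[0,0,0],[0,0,0],[0,0,0]]' --claw 0.55

```text
time_s: 14.9
ee_pos: [592.5, -93.1, 199.3]
tcp_rot: [[-0.023, 1.0, -0.002], [1.0, 0.023, 0.0], [0.0, -0.002, -1.0]]
force: [-0.2, -0.4, -0.5]
finger_gap: 0.551
gripper_force: 0.0
```

```bash
python3 s.py w3|head -4; python3 -c "
from h import *
yaw('w3',(593,-93),'s',80)"
```

```text
14.9 [592.5 -93.1 199.3] rot [[-0.023, 1.0, -0.002], [1.0, 0.023, 0.0], [0.0, -0.002, -1.0]] F [-0.2 -0.4 -0.5] gap 0.55068086005904 j7 0.05
w3 px [268.  29.] n 6091 ztop 58.4 topctr [543.9  65.2] size [37.  9.] rgb [247. 231. 126.]
w3 px [479.  87.] n 8221 ztop 33.5 topctr [750.1   7. ] size [ 61. 102.] rgb [220. 181.  81.]
w3 px [316. 186.] n 8931 ztop 81.9 topctr [593.7 -93. ] size [35. 35.] rgb [207. 138.  90.]
w3 centre [593.4 -92.6] axes [34.6 34.7] mark n 34 ang 0.7 r 13.8
```

apply_moves --xyz '[[-11,42,0],[-22,84,0],[-33,126,0],[-44,168,0],[-55,210,0],[-66,252,0],[-77,294,0],[-88,336,0],[-99,378,0],[-110,420,-10],[-117,460,-20],[-117,466.6,-20]]' --twist '[[0,0,1],[0,0,2],[0,0,3],[0,0,4],[0,0,5],[0,0,6],[0,0,7],[0,0,8],[0,0,9],[0,0,10],[0,0,12],[0,0,12]]'

```text
time_s: 16.15
ee_pos: [472.3, 378.6, 177.9]
tcp_rot: [[-0.238, 0.971, -0.005], [0.971, 0.238, 0.001], [0.002, -0.004, -1.0]]
force: [-0.4, 0.4, -0.0]
finger_gap: 0.549
gripper_force: 0.0
```

apply_moves --xyz '[[0,0,0],[0,0,0],[0,0,0],[0,0,0],[0,0,0]]' --twist '[[0,0,0],[0,0,0],[0,0,0],[0,0,0],[0,0,0]]'

```text
time_s: 16.65
ee_pos: [476.9, 372.4, 180.8]
tcp_rot: [[-0.228, 0.974, 0.001], [0.974, 0.228, -0.0], [-0.0, 0.0, -1.0]]
force: [0.1, 0.8, -0.6]
finger_gap: 0.55
gripper_force: 0.0
```

```bash
python3 s.py s2; python3 -c "
from h import *
yaw('s2',(476.5,373.4),'s',20)
a=cv2.imread('pics/s2.png')[130:250,240:400];cv2.imwrite('pics/s2c.png',cv2.resize(a,None,fx=4,fy=4,interpolation=2))"
```

```text
16.65 [476.9 372.4 180.8] rot [[-0.228, 0.974, 0.001], [0.974, 0.228, -0.0], [-0.0, 0.0, -1.0]] F [ 0.1  0.8 -0.6] gap 0.5500092264944808 j7 -0.64
s2 px [313. 189.] n 1016 ztop 22.6 topctr [476.2 373.3] size [35. 35.] rgb [ 67. 121. 220.]
s2 px [196. 236.] n 3041 ztop 56.6 topctr [372.3 305.3] size [55. 45.] rgb [246. 245. 145.]
s2 px [294. 330.] n 1468 ztop 56.6 topctr [488.9 230.2] size [55. 45.] rgb [152. 156. 161.]
s2 centre [476.1 373.7] axes [34.4 34.6] mark n 23 ang 27.7 r 14.1
```

View pics/s2c.png

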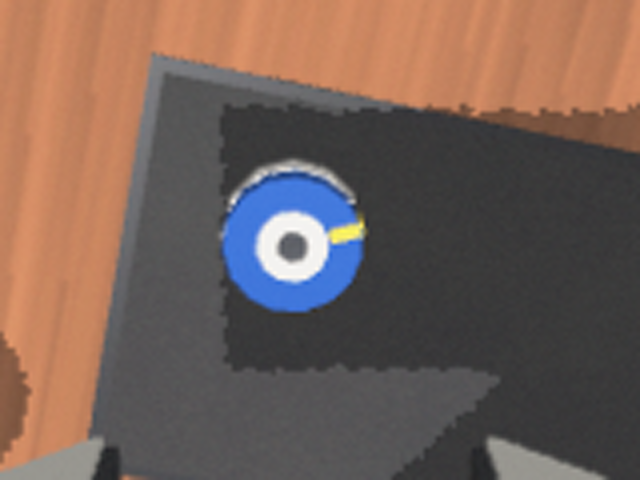

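The fresh sensor is at crop (293,246), with its mark at about 14° in the image, so roughly 27.7° in world yaw. Next I grasp it and take it to the tilted head.

apply_moves --xyz '[[-0.2,0.3,-45],[-0.2,0.3,-90],[-0.2,0.3,-130],[-0.2,0.3,-146],[-0.2,0.3,-151.5],[-0.2,0.3,-151.5],[-0.2,0.3,-151.5],[-0.2,0.3,-151.5],[-0.2,0.3,-151.5]]' --twist '[[0,0,0],[0,0,0],[0,0,0],[0,0,0],[0,0,0],[0,0,0],[0,0,0],[0,0,0],[0,0,0]]'

```text
time_s: 17.6
ee_pos: [476.7, 374.1, 30.3]
tcp_rot: [[-0.23, 0.973, 0.002], [0.973, 0.23, 0.001], [0.001, 0.002, -1.0]]
force: [0.1, -0.4, 0.2]
finger_gap: 0.549
gripper_force: 0.0
```

apply_moves --xyz '[[0,0,0],[0,0,0],[0,0,0],[0,0,0],[0,0,0]]' --twist '[[0,0,0],[0,0,0],[0,0,0],[0,0,0],[0,0,0]]' --claw 0.25

```text
time_s: 18.1
ee_pos: [476.2, 373.7, 29.3]
tcp_rot: [[-0.23, 0.973, 0.0], [0.973, 0.23, 0.0], [0.0, 0.0, -1.0]]
force: [0.5, -0.3, 5.6]
finger_gap: 0.383
gripper_force: 30.0
```

apply_moves --xyz '[[0,0,40],[0,0,85],[10,-40,110],[20,-80,110],[30,-120,110],[40,-160,110],[50,-200,110],[60,-240,110],[68,-275,100],[68.1,-288.3,90],[68.1,-288.3,85],[68.1,-288.3,85]]' --twist '[[0,0,0],[0,0,0],[0,0,-2],[0,0,-4],[0,0,-6],[0,0,-8],[0,0,-10],[0,0,-12],[0,0,-12.3],[0,0,-12.3],[0,0,-12.3],[0,0,-12.3]]'

```text
time_s: 19.3
ee_pos: [543.3, 86.5, 113.2]
tcp_rot: [[-0.018, 1.0, -0.002], [1.0, 0.018, 0.001], [0.001, -0.002, -1.0]]
force: [-0.2, 0.3, -0.4]
finger_gap: 0.381
gripper_force: 30.0
```

apply_moves --xyz '[[0,0,0],[0,0,0],[0,0,0],[0,0,0],[0,0,0]]' --twist '[[0,0,0],[0,0,0],[0,0,0],[0,0,0],[0,0,0]]'

```text
time_s: 19.8
ee_pos: [544.3, 85.7, 114.2]
tcp_rot: [[-0.018, 1.0, 0.0], [1.0, 0.018, 0.0], [0.0, 0.0, -1.0]]
force: [-0.1, 0.6, -0.9]
finger_gap: 0.381
gripper_force: 30.0
```

```bash
python3 s.py g2|head -1; python3 - <<'E'
from h import *
for n,c,z in(('g1',(593,-93),105.7),('g2',(544,85),105.9)):
    held(n,z)
    p,d,m=load(n);P=cloud(d,m);h=cv2.cvtColor(p,cv2.COLOR_RGB2HSV)
    M=(P[...,2]>33)&(P[...,2]<39)&(np.hypot(P[...,0]-c[0],P[...,1]-c[1])<75)&(h[...,0]<28)&(h[...,1]>100)
    v,u=np.nonzero(M);print(cv2.minAreaRect(onplane(m,np.c_[u,v],36).astype(np.float32)))
E
```

```text
19.8 [544.3  85.7 114.2] rot [[-0.018, 1.0, 0.0], [1.0, 0.018, 0.0], [0.0, 0.0, -1.0]] F [-0.1  0.6 -0.9] gap 0.3808875664055744 j7 -0.33
held [593.7 -92.2] [35.4 36.9] [544.25  85.54 114.16]
mark -3.359492974894153 106.22324337049062
((592.3012084960938, -80.68994140625), (88.81432342529297, 64.94877624511719), 2.2159183025360107)
held [544.1  86.3] [35.4 36.2] [544.25  85.54 114.16]
mark 11.451953155205155 105.94386712084425
((542.8478393554688, 89.74735260009766), (88.04444885253906, 80.21414947509766), 15.233247756958008)
```

apply_moves --xyz '[[0,0,-5],[0,0,-10],[0,0,-14],[0,0,-16],[0,0,-17],[0,0,-18],[0,0,-19],[0,0,-20],[0,0,-20],[0,0,-20]]' --twist '[[0,0,0],[0,0,0],[0,0,0],[0,0,0],[0,0,0],[0,0,0],[0,0,0],[0,0,0],[0,0,0],[0,0,0]]'

```text
time_s: 20.85
ee_pos: [544.2, 85.4, 94.1]
tcp_rot: [[-0.017, 1.0, 0.0], [1.0, 0.017, -0.0], [-0.0, 0.0, -1.0]]
force: [-0.9, -0.2, -0.5]
finger_gap: 0.377
gripper_force: 30.0
```

apply_moves --xyz '[[0,0,-1],[0,0,-2],[0,0,-3],[0,0,-4],[0,0,-5],[0,0,-5.4],[0,0,-5.4],[0,0,-5.4]]' --twist '[[0,0,0],[0,0,0],[0,0,0],[0,0,0],[0,0,0],[0,0,0],[0,0,0],[0,0,0]]'

```text
time_s: 21.65
ee_pos: [544.2, 85.4, 89.2]
tcp_rot: [[-0.017, 1.0, 0.0], [1.0, 0.017, -0.0], [-0.0, 0.0, -1.0]]
force: [-2.4, -0.8, 8.3]
finger_gap: 0.381
gripper_force: 30.0
```

apply_moves --xyz '[[0,0,0],[0,0,0],[0,0,0],[0,0,40],[0,0,80],[0,0,112],[0,0,112],[0,0,112],[0,0,112]]' --twist '[[0,0,0],[0,0,0],[0,0,0],[0,0,0],[0,0,0],[0,0,0],[0,0,0],[0,0,0],[0,0,0]]' --claw 0.55

```text
time_s: 22.55
ee_pos: [543.5, 85.2, 199.4]
tcp_rot: [[-0.017, 1.0, -0.002], [1.0, 0.017, -0.001], [-0.0, -0.002, -1.0]]
force: [-0.4, 0.2, -0.1]
finger_gap: 0.553
gripper_force: 0.0
```

```bash
python3 s.py w4|grep -v "n [0-9]\{3\} "; python3 -c "
from h import *
yaw('w4',(544,85),'s',80)"
```

```text
22.55 [543.5  85.2 199.4] rot [[-0.017, 1.0, -0.002], [1.0, 0.017, -0.001], [-0.0, -0.002, -1.0]] F [-0.4  0.2 -0.1] gap 0.5528361012951133 j7 -0.31
w4 px [253.  31.] n 4046 ztop 57.1 topctr [488.3 225.3] size [55. 46.] rgb [244. 245. 246.]
w4 px [432.  30.] n 4398 ztop 56.9 topctr [642.7 228.8] size [56. 44.] rgb [217. 124. 245.]
w4 px [552.  51.] n 12695 ztop 110.3 topctr [727.7 229.3] size [27. 15.] rgb [129. 174. 167.]
w4 px [142.  58.] n 5034 ztop 56.9 topctr [388.9 205.1] size [56. 55.] rgb [231. 150. 247.]
w4 px [316. 185.] n 8963 ztop 82.0 topctr [544.7  85.3] size [35. 35.] rgb [223. 150.  81.]
w4 px [497. 240.] n 3715 ztop 33.0 topctr [750.9  14.5] size [61. 89.] rgb [237. 220. 100.]
w4 px [344. 331.] n 1818 ztop 69.3 topctr [593.6 -78.8] size [29.  9.] rgb [240. 220. 196.]
w4 centre [544.3  85.7] axes [34.7 34.9] mark n 32 ang 13.9 r 13.8
```

apply_moves --xyz '[[-7,18,13],[-14,36,13],[-21,54,13],[-28,72,13],[-35,90,13],[-42,108,13],[-49,126,13],[-55,144.4,13],[-55,144.4,13],[-55,144.4,13],[-55,144.4,13],[-55,144.4,13]]' --twist '[[0,0,8],[0,0,16],[0,0,24],[0,0,32],[0,0,40],[0,0,48],[0,0,56],[0,0,64],[0,0,72],[0,0,79],[0,0,79],[0,0,79]]' --claw 0.8

```text
time_s: 23.8
ee_pos: [488.9, 229.4, 212.7]
tcp_rot: [[-0.984, 0.178, -0.002], [0.178, 0.984, -0.0], [0.002, -0.001, -1.0]]
force: [0.2, -0.0, -0.3]
finger_gap: 0.796
gripper_force: 0.0
```

apply_moves --xyz '[[0,0,0],[0,0,0],[0,0,0],[0,0,0]]' --twist '[[0,0,0],[0,0,0],[0,0,0],[0,0,0]]'

```text
time_s: 24.2
ee_pos: [489.2, 229.8, 213.7]
tcp_rot: [[-0.985, 0.174, 0.0], [0.174, 0.985, 0.0], [-0.0, 0.0, -1.0]]
force: [1.0, 1.3, -0.3]
finger_gap: 0.802
gripper_force: 0.0
```

```bash
python3 s.py c1; python3 -c "
from h import *
yaw('c1',(489,229.8),'c',54)"
```

```text
24.2 [489.2 229.8 213.7] rot [[-0.985, 0.174, 0.0], [0.174, 0.985, 0.0], [-0.0, 0.0, -1.0]] F [ 1.   1.3 -0.3] gap 0.802341065050782 j7 0.64
c1 px [367.  53.] n 3683 ztop 56.9 topctr [371.6 299.8] size [55. 55.] rgb [247. 247. 163.]
c1 px [268.  92.] n 3141 ztop 56.9 topctr [388.8 205.7] size [55. 55.] rgb [241. 170. 247.]
c1 px [313. 187.] n 2593 ztop 56.8 topctr [488.3 230.4] size [55. 55.] rgb [236. 238. 241.]
c1 px [197. 233.] n 4338 ztop 74.9 topctr [534.   89.2] size [16. 28.] rgb [214.  146.   72.5]
c1 px [338. 282.] n 448 ztop 37.5 topctr [617.9 239.5] size [ 7. 27.] rgb [ 83.  50. 107.]
c1 px [340. 330.] n 1187 ztop 56.5 topctr [653.5 235.1] size [33. 54.] rgb [133.  86. 153.]
c1 centre [487.9 230.7] axes [54.2 54.4] mark n 38 ang 74.1 r 20.5
```

View pics/c1.png

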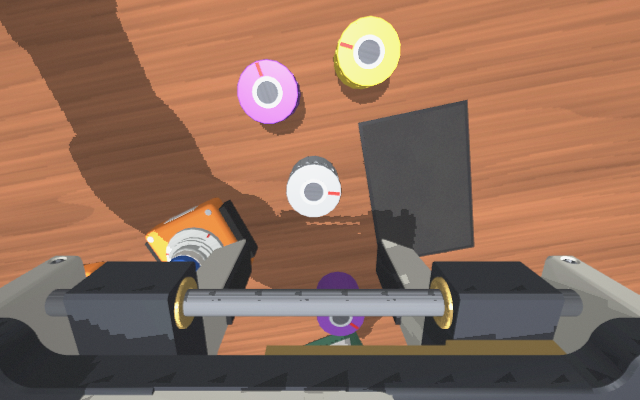

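The grey cap is at (313,190), with its red mark pointing right at (334,193). The purple and yellow look-alikes are at (267,91), (368,52) and (340,305). Next I grasp the grey one.

apply_moves --xyz '[[-0.9,0.7,-45],[-0.9,0.7,-90],[-0.9,0.7,-130],[-0.9,0.7,-147.6],[-0.9,0.7,-147.6],[-0.9,0.7,-147.6],[-0.9,0.7,-147.6],[-0.9,0.7,-147.6]]' --twist '[[0,0,0],[0,0,0],[0,0,0],[0,0,0],[0,0,0],[0,0,0],[0,0,0],[0,0,0]]'

```text
time_s: 25.05
ee_pos: [489.2, 230.9, 67.5]
tcp_rot: [[-0.985, 0.174, 0.002], [0.174, 0.985, 0.001], [-0.002, 0.002, -1.0]]
force: [0.8, 0.8, 0.6]
finger_gap: 0.801
gripper_force: 0.0
```

apply_moves --xyz '[[0,0,0],[0,0,0],[0,0,0],[0,0,0],[0,0,0]]' --twist '[[0,0,0],[0,0,0],[0,0,0],[0,0,0],[0,0,0]]' --claw 0.45

```text
time_s: 25.55
ee_pos: [488.5, 230.4, 66.4]
tcp_rot: [[-0.985, 0.174, 0.0], [0.174, 0.985, -0.0], [-0.0, 0.0, -1.0]]
force: [-1.1, -1.5, 5.6]
finger_gap: 0.604
gripper_force: 30.0
```

apply_moves --xyz '[[0,0,30],[0,0,65],[10,-25,80],[20,-50,80],[30,-75,80],[40,-100,80],[50,-125,80],[55.9,-145.1,70],[55.9,-145.1,70],[55.9,-145.1,70],[55.9,-145.1,70],[55.9,-145.1,70]]' --twist '[[0,0,0],[0,0,0],[0,0,-6],[0,0,-12],[0,0,-18],[0,0,-24],[0,0,-30],[0,0,-34],[0,0,-34],[0,0,-34],[0,0,-34],[0,0,-34]]'

```text
time_s: 26.75
ee_pos: [543.8, 86.5, 136.0]
tcp_rot: [[-0.721, 0.693, -0.0], [0.693, 0.721, 0.0], [0.0, 0.0, -1.0]]
force: [-0.6, 0.3, -0.9]
finger_gap: 0.6
gripper_force: 30.0
```

```bash
python3 s.py g3; python3 -c "
import cv2
a=cv2.imread('pics/g3.png')[120:300,200:440];cv2.imwrite('pics/g3c.png',cv2.resize(a,None,fx=2.5,fy=2.5,interpolation=2))"
```

```text
26.75 [543.8  86.5 136. ] rot [[-0.721, 0.693, -0.0], [0.693, 0.721, 0.0], [0.0, 0.0, -1.0]] F [-0.6  0.3 -0.9] gap 0.5996716298099952 j7 0.37
g3 px [315. 210.] n 14308 ztop 139.4 topctr [536.2  94.4] size [62. 65.] rgb [199. 184. 167.]
g3 px [557. 210.] n 12922 ztop 92.2 topctr [713.1 226.1] size [18. 22.] rgb [166. 112. 175.]
g3 px [262. 334.] n 830 ztop 34.7 topctr [601. -52.] size [23. 11.] rgb [69.5 66.  47.5]
```

View pics/g3c.png

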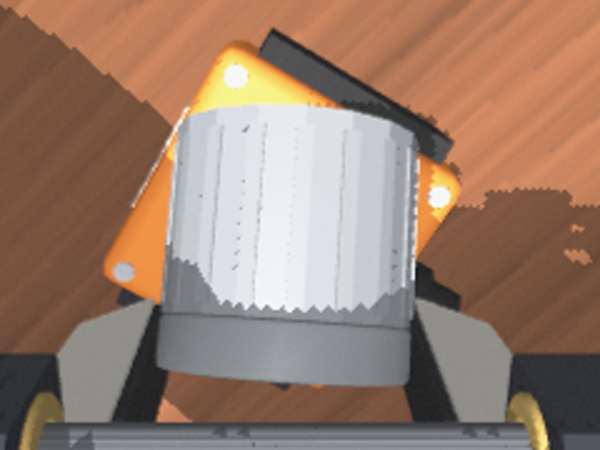

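The held cap shows its ribbed side instead of its top, so it may have tilted in the grip. I check the geometry from depth before doing anything else.

```bash
python3 - <<'E'
from h import *
p,d,m=load('g3');P=cloud(d,m);s=state();R=np.array(s['tcp_rot']);t=s['ee_pos']
print(t)
for v in range(155,300,8): print(v,((P[v,317]-t)@R).round(1),P[v,317].round(1),p[v,317])
E
```

```text
[543.93607092  86.34109275 136.07732063]
155 [ 47.    3.1 102.1] [512.2 121.2  34. ] [247 198  89]
163 [57.2  2.1 14.4] [504.2 127.5 121.7] [230 234 237]
171 [53.7  2.  11.8] [506.7 125.  124.3] [228 230 234]
179 [49.8  2.1 11.3] [509.5 122.3 124.8] [229 233 236]
187 [46.2  2.1  9.4] [512.1 119.9 126.7] [233 236 238]
195 [43.2  2.   5.6] [514.2 117.8 130.5] [233 235 238]
203 [39.5  2.   4.5] [516.9 115.2 131.6] [233 236 238]
211 [35.8  2.   3.5] [519.6 112.6 132.6] [234 236 239]
219 [32.7  2.   0.9] [521.8 110.5 135.2] [235 238 240]
227 [29.1  2.  -0.4] [524.4 108.  136.5] [236 239 241]
235 [25.8  2.  -2.5] [526.7 105.7 138.6] [237 240 241]
243 [22.6  2.  -4.5] [529.  103.5 140.6] [229 231 235]
251 [19.1  2.  -5.7] [531.6 101.  141.8] [147 150 155]
259 [15.5  2.  -6.8] [534.2  98.5 142.9] [151 156 160]
267 [12.2  2.  -8.6] [536.5  96.3 144.7] [153 157 163]
275 [-80.6   4.2 135.6] [6.049e+02 3.350e+01 5.000e-01] [131  88  66]
283 [-89.6   4.2 134.9] [611.4  27.3   1.2] [123  84  63]
291 [ 31.6   1.4 -56.1] [522.1 109.2 192.2] [89 91 95]
299 [ 30.2   1.4 -58. ] [523.1 108.2 194.1] [142 146 154]
```

My error: the rim was at z≈70 on the way in, lower than the seated sensor's top at 80, so the cap hit it and swung about 63° in the grip. Plan:
1. Lift clear and move to open bench.
2. Tilt the tool so the cap is nearly upright.
3. Press it flat on the bench and re-grip.
4. Recheck the sensor.

apply_moves --xyz '[[0,0,25],[0,0,55],[10,2,85],[30,7,85],[55,13,85],[80,19,85],[105,25,85],[125,30,85],[140,33,85],[145.8,34.6,85],[145.8,34.6,85],[145.8,34.6,85]]' --twist '[[0,0,0],[0,0,0],[0,0,0],[0,0,8],[0,0,16],[0,0,24],[0,0,32],[0,0,40],[0,0,44],[0,0,44],[0,0,44],[0,0,44]]'

```text
time_s: 28.0
ee_pos: [689.3, 120.2, 221.0]
tcp_rot: [[-1.0, 0.001, -0.001], [0.001, 1.0, -0.0], [0.001, -0.0, -1.0]]
force: [-0.7, 1.2, -1.1]
finger_gap: 0.603
gripper_force: 30.0
```

apply_moves --xyz '[[0,0,0],[0,0,0],[0,0,0],[0,0,0],[0,0,0],[0,0,0],[0,0,0],[0,0,0],[0,0,0],[0,0,0],[0,0,0],[0,0,0]]' --twist '[[0,-6,0],[0,-12,0],[0,-18,0],[0,-24,0],[0,-30,0],[0,-36,0],[0,-42,0],[0,-48,0],[0,-48,0],[0,-48,0],[0,-48,0],[0,-48,0]]'

```text
time_s: 29.2
ee_pos: [688.3, 120.8, 220.9]
tcp_rot: [[-0.669, -0.001, 0.743], [0.001, 1.0, 0.003], [-0.743, 0.002, -0.669]]
force: [-0.2, -0.3, -0.9]
finger_gap: 0.6
gripper_force: 30.0
```

```bash
python3 s.py t1; python3 - <<'E'
from h import *
s=state();print(s['joint_pos'].round(2))
p,d,m=load('t1');P=cloud(d,m);t=s['ee_pos'];R=np.array(s['tcp_rot'])
for v in range(155,290,12): print(v,((P[v,317]-t)@R).round(1),P[v,317].round(1))
p,d,m=snap('side');P=cloud(d,m);r=np.hypot(P[...,0]-544,P[...,1]-85)
M=(r<30)&(P[...,2]>70)&(P[...,2]<95);q=P[M];print('H1 sensor side view',M.sum(),q[:,2].max(),np.nanmedian(q,0),(q.min(0)+q.max(0))/2,np.ptp(q,axis=0))
a=cv2.cvtColor(p[120:320,180:400],cv2.COLOR_RGB2BGR);cv2.imwrite('pics/sd1.png',cv2.resize(a,None,fx=3,fy=3,interpolation=2)[:,:])
E
```

```text
29.2 [688.3 120.8 220.9] rot [[-0.669, -0.001, 0.743], [0.001, 1.0, 0.003], [-0.743, 0.002, -0.669]] F [-0.2 -0.3 -0.9] gap 0.6002337073374535 j7 -0.74
t1 px [488.   9.] n 1333 ztop 56.6 topctr [661.9 235. ] size [17. 49.] rgb [167.  88. 218.]
t1 px [427.  89.] n 11836 ztop 110.1 topctr [727.6 234.5] size [26. 26.] rgb [107. 117.  96.]
t1 px [29. 96.] n 1989 ztop 27.0 topctr [ 797.1 -185.5] size [76. 47.] rgb [ 75. 159.  97.]
t1 px [192.  73.] n 7333 ztop 33.1 topctr [750.1   7.8] size [ 60. 103.] rgb [215. 154.  72.]
[-0.3   0.35 -0.11  2.15  2.04  0.36 -0.74]
155 [ 10.6   5.5 318. ] [9.172e+02 1.281e+02 1.000e-01]
167 [53.8  1.8 13.2] [661.7 123.2 171.9]
179 [48.5  1.8 10.1] [662.9 123.2 177.9]
191 [42.8  1.8  8.7] [665.6 123.2 183.1]
203 [38.   1.8  4.5] [665.7 123.1 189.4]
215 [32.8  1.7  1.8] [667.2 123.1 195.1]
227 [27.5  1.7 -0.2] [669.3 123.1 200.4]
239 [22.4  1.7 -2.7] [670.9 123.1 205.8]
251 [17.7  1.7 -5.9] [671.6 123.  211.5]
263 [12.4  1.7 -7.7] [673.8 123.  216.6]
275 [-702.7   18.  1145.5] [2009.4  143.5  -23.1]
287 [-744.    17.7 1106.9] [2008.3  143.1   33.5]
H1 sensor side view 172 83.12080609642084 [540.74495751  87.534618    80.00650367] [544.13021712  83.06009808  76.56955736] [37.21791562 36.68256665 13.10249747]
```

View pics/sd1.png

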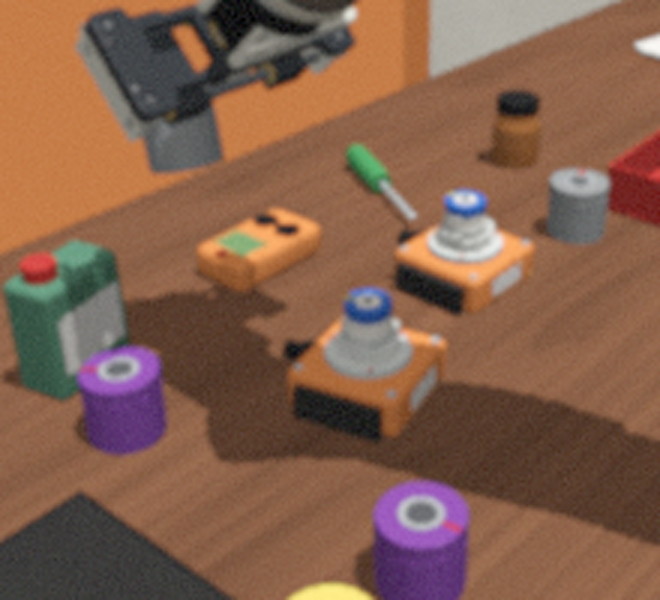

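The sensor still sits flat on the nearer head at (368,305), and the tool tilt has brought the cap within about 14° of vertical. Now I press it onto the bench.

apply_moves --xyz '[[0,0,-30],[0,0,-65],[0,0,-100],[0,0,-125],[0,0,-140],[0,0,-146],[0,0,-148],[0,0,-150],[0,0,-152],[0,0,-153],[0,0,-154],[0,0,-154]]' --twist '[[0,0,0],[0,0,0],[0,0,0],[0,0,0],[0,0,0],[0,0,0],[0,0,0],[0,0,0],[0,0,0],[0,0,0],[0,0,0],[0,0,0]]'

```text
time_s: 30.5
ee_pos: [690.1, 120.0, 67.3]
tcp_rot: [[-0.669, 0.0, 0.743], [0.0, 1.0, -0.0], [-0.743, 0.0, -0.669]]
force: [-0.1, 0.0, 0.6]
finger_gap: 0.6
gripper_force: 30.0
```

apply_moves --xyz '[[0,0,-0.5],[0,0,-1],[0,0,-1],[0,0,-1]]' --twist '[[0,0,0],[0,0,0],[0,0,0],[0,0,0]]'

```text
time_s: 30.9
ee_pos: [690.7, 120.0, 67.0]
tcp_rot: [[-0.668, 0.0, 0.745], [0.0, 1.0, -0.0], [-0.745, 0.0, -0.668]]
force: [-2.6, 1.0, 5.4]
finger_gap: 0.6
gripper_force: 30.0
```

```bash
python3 s.py t2|head -1; python3 - <<'E'
from h import *
p,d,m=load('t2');P=cloud(d,m)
for v in range(170,280,20): print(v,P[v,317].round(1))
E
```

```text
30.9 [690.7 120.   67. ] rot [[-0.668, 0.0, 0.745], [0.0, 1.0, -0.0], [-0.745, 0.0, -0.668]] F [-2.6  1.   5.4] gap 0.5997298687519425 j7 -1.14
170 [664.9 122.4  19.2]
190 [666.7 122.3  29.2]
210 [667.1 122.3  39.5]
230 [671.9 122.3  47.9]
250 [674.6 122.3  56.9]
270 [676.3 122.3  65.9]
```

apply_moves --xyz '[[0,0,-1],[0,0,-2],[0,0,-3],[0,0,-4],[0,0,-5],[0,0,-6],[0,0,-6],[0,0,-6]]' --twist '[[0,0,0],[0,0,0],[0,0,0],[0,0,0],[0,0,0],[0,0,0],[0,0,0],[0,0,0]]'

```text
time_s: 31.75
ee_pos: [694.0, 121.2, 65.8]
tcp_rot: [[-0.66, -0.0, 0.752], [0.001, 1.0, 0.001], [-0.752, 0.001, -0.66]]
force: [-7.7, 0.6, 26.4]
finger_gap: 0.602
gripper_force: 30.0
```

```bash
python3 s.py t3|head -1; python3 - <<'E'
from h import *
p,d,m=load('t3');P=cloud(d,m)
for v in range(170,280,20): print(v,P[v,317].round(1))
E
```

```text
31.75 [694.  121.2  65.8] rot [[-0.66, -0.0, 0.752], [0.001, 1.0, 0.001], [-0.752, 0.001, -0.66]] F [-7.7  0.6 26.4] gap 0.6018625065760941 j7 -1.14
170 [664.7 123.5  19.9]
190 [667.5 123.5  29.1]
210 [670.5 123.4  38.1]
230 [674.4 123.4  46.7]
250 [676.5 123.4  55.8]
270 [679.2 123.4  64.6]
```

apply_moves --xyz '[[0,0,3],[0,0,6.5],[0,0,6.5],[0,0,6.5]]' --twist '[[0,0,0],[0,0,0],[0,0,0],[0,0,0]]'

```text
time_s: 32.2
ee_pos: [689.9, 119.9, 66.4]
tcp_rot: [[-0.669, 0.0, 0.743], [-0.0, 1.0, -0.0], [-0.743, -0.0, -0.669]]
force: [-1.5, -0.0, 2.2]
finger_gap: 0.602
gripper_force: 30.0
```

apply_moves --xyz '[[0,0,0],[0,0,0],[0,0,0],[0,0,0],[0,0,0],[0,0,0],[-15,0,15],[-37,0,34],[-60,0,55],[-60,0,85],[-60,0,115],[-60,0,145]]' --twist '[[0,0,0],[0,0,0],[0,0,0],[0,0,0],[0,0,0],[0,0,0],[0,0,0],[0,0,0],[0,0,0],[0,0,0],[0,0,0],[0,0,0]]' --claw 0.78

```text
time_s: 33.4
ee_pos: [629.6, 120.1, 212.7]
tcp_rot: [[-0.669, -0.001, 0.743], [0.0, 1.0, 0.001], [-0.743, 0.001, -0.669]]
force: [0.2, -1.3, -0.4]
finger_gap: 0.779
gripper_force: 0.0
```

```bash
python3 s.py t4
```

```text
33.4 [629.6 120.1 212.7] rot [[-0.669, -0.001, 0.743], [0.0, 1.0, 0.001], [-0.743, 0.001, -0.669]] F [ 0.2 -1.3 -0.4] gap 0.778545975806168 j7 -0.84
t4 px [51. 24.] n 4880 ztop 54.5 topctr [604.4 -81. ] size [25. 25.] rgb [195.5 146.   74. ]
t4 px [432.  97.] n 14826 ztop 108.0 topctr [727.5 234.6] size [26. 25.] rgb [102. 106. 126.]
t4 px [315.  87.] n 4495 ztop 56.2 topctr [684.3 123. ] size [55. 54.] rgb [101. 104. 106.]
t4 px [ 67. 132.] n 1361 ztop 27.0 topctr [ 796.8 -185.4] size [76. 46.] rgb [ 74. 147.  92.]
t4 px [212. 120.] n 4705 ztop 32.9 topctr [750.1   7.7] size [ 61. 102.] rgb [218. 152.  70.]
```

apply_moves --xyz '[[5,0,2],[15,0,2],[25,0,2],[35,1,2],[45,2,2],[55,2,2],[55,2,2],[55,2,2],[55,2,2],[55,2,2],[55,2,2],[55,2,2]]' --twist '[[0,7,0],[0,14,0],[0,21,0],[0,28,0],[0,35,0],[0,42,0],[0,48,0],[0,48,0],[0,48,0],[0,48,0],[0,48,0],[0,48,0]]'

```text
time_s: 34.65
ee_pos: [685.3, 121.6, 212.0]
tcp_rot: [[-1.0, 0.002, 0.001], [0.002, 1.0, -0.001], [-0.001, -0.001, -1.0]]
force: [-0.7, -0.6, -0.5]
finger_gap: 0.781
gripper_force: 0.0
```

```bash
python3 s.py c2; python3 -c "
from h import *
yaw('c2',(684.5,122.5),'c',54)"
```

```text
34.65 [685.3 121.6 212. ] rot [[-1.0, 0.002, 0.001], [0.002, 1.0, -0.001], [-0.001, -0.001, -1.0]] F [-0.7 -0.6 -0.5] gap 0.7807633851731048 j7 1.11
c2 px [273.  47.] n 10897 ztop 82.2 topctr [544.1  83.8] size [36. 36.] rgb [220. 195. 133.]
c2 px [99. 95.] n 11953 ztop 82.0 topctr [593.7 -92.4] size [35. 36.] rgb [221. 182. 101.]
c2 px [426. 147.] n 3262 ztop 56.8 topctr [642.6 235. ] size [55. 56.] rgb [203. 112. 240.]
c2 px [314. 188.] n 2629 ztop 56.8 topctr [685.4 122.8] size [55. 54.] rgb [143. 146. 150.]
c2 px [ 75. 230.] n 702 ztop 25.8 topctr [ 765.9 -172.8] size [15. 23.] rgb [121.5 191.  128. ]
c2 px [409. 230.] n 4563 ztop 110.5 topctr [724.8 234.5] size [19. 25.] rgb [ 90. 113.  94.]
c2 px [213. 233.] n 3951 ztop 33.3 topctr [750.2   7.5] size [ 60. 102.] rgb [216. 167.  78.]
c2 centre [685.  122.8] axes [54.2 54.3] mark n 40 ang 86.0 r 20.1
```

apply_moves --xyz '[[0.4,0.8,-45],[0.4,0.8,-90],[0.4,0.8,-130],[0.4,0.8,-147],[0.4,0.8,-147],[0.4,0.8,-147],[0.4,0.8,-147],[0.4,0.8,-147]]' --twist '[[0,0,0],[0,0,0],[0,0,0],[0,0,0],[0,0,0],[0,0,0],[0,0,0],[0,0,0]]'

```text
time_s: 35.5
ee_pos: [686.6, 123.2, 68.9]
tcp_rot: [[-1.0, 0.0, 0.004], [0.0, 1.0, 0.001], [-0.004, 0.001, -1.0]]
force: [1.1, -0.2, 0.6]
finger_gap: 0.78
gripper_force: 0.0
```

apply_moves --xyz '[[0,0,0],[0,0,0],[0,0,0],[0,0,0],[0,0,0]]' --twist '[[0,0,0],[0,0,0],[0,0,0],[0,0,0],[0,0,0]]' --claw 0.45

```text
time_s: 36.0
ee_pos: [685.6, 122.7, 66.9]
tcp_rot: [[-1.0, 0.0, 0.001], [0.0, 1.0, 0.0], [-0.001, 0.0, -1.0]]
force: [-1.3, -0.5, 4.8]
finger_gap: 0.601
gripper_force: 30.0
```

apply_moves --xyz '[[0,0,30],[0,0,65],[0,0,100],[-20,-5,105],[-45,-12,105],[-70,-19,105],[-95,-26,105],[-120,-32,105],[-141.2,-37.4,105],[-141.2,-37.4,100],[-141.2,-37.4,95],[-141.2,-37.4,95]]' --twist '[[0,0,0],[0,0,0],[0,0,-6],[0,0,-12],[0,0,-18],[0,0,-24],[0,0,-30],[0,0,-36],[0,0,-42],[0,0,-45.6],[0,0,-45.6],[0,0,-45.6]]'

```text
time_s: 37.2
ee_pos: [543.9, 85.4, 160.7]
tcp_rot: [[-0.701, 0.713, -0.001], [0.713, 0.701, -0.0], [0.001, -0.001, -1.0]]
force: [-0.1, 1.2, -1.5]
finger_gap: 0.602
gripper_force: 30.0
```

apply_moves --xyz '[[0,0,0],[0,0,0],[0,0,0],[0,0,0]]' --twist '[[0,0,0],[0,0,0],[0,0,0],[0,0,0]]'

```text
time_s: 37.6
ee_pos: [544.4, 85.4, 161.6]
tcp_rot: [[-0.7, 0.714, 0.0], [0.714, 0.7, 0.0], [0.0, 0.0, -1.0]]
force: [0.7, 0.8, -1.7]
finger_gap: 0.597
gripper_force: 30.0
```

```bash
python3 s.py g4|head -1; python3 - <<'E'
from h import *
p,d,m=load('g4');P=cloud(d,m);s=state();t=s['ee_pos'];R=np.array(s['tcp_rot'])
for v in range(200,280,8): print(v,((P[v,317]-t)@R).round(1))
E
```

```text
37.6 [544.4  85.4 161.6] rot [[-0.7, 0.714, 0.0], [0.714, 0.7, 0.0], [0.0, 0.0, -1.0]] F [ 0.7  0.8 -1.7] gap 0.5972519901215598 j7 0.39
200 [28.2  2.6 44.6]
208 [28.4  2.4 28.7]
216 [27.9  2.3 17.3]
224 [24.9  2.3 13.4]
232 [21.   2.3 11.7]
240 [16.2  2.3 12.2]
248 [12.   2.3 11.2]
256 [ 7.1  2.3 11.4]
264 [ 2.1  2.3 11.7]
272 [-2.9  2.4 11.9]
```

apply_moves --xyz '[[0,0,-8],[0,0,-16],[0,0,-24],[0,0,-30],[0,0,-35],[0,0,-38],[0,0,-40],[0,0,-41],[0,0,-41]]' --twist '[[0,0,0],[0,0,0],[0,0,0],[0,0,0],[0,0,0],[0,0,0],[0,0,0],[0,0,0],[0,0,0]]'

```text
time_s: 38.55
ee_pos: [544.1, 85.2, 120.5]
tcp_rot: [[-0.7, 0.715, -0.0], [0.715, 0.7, -0.0], [-0.0, -0.0, -1.0]]
force: [-0.1, -0.3, -1.3]
finger_gap: 0.601
gripper_force: 30.0
```

apply_moves --xyz '[[0,0,-1],[0,0,-2],[0,0,-3],[0,0,-4],[0,0,-5],[0,0,-6],[0,0,-6],[0,0,-6]]' --twist '[[0,0,0],[0,0,0],[0,0,0],[0,0,0],[0,0,0],[0,0,0],[0,0,0],[0,0,0]]'

```text
time_s: 39.35
ee_pos: [544.2, 85.2, 115.2]
tcp_rot: [[-0.7, 0.715, 0.0], [0.715, 0.7, -0.0], [-0.0, -0.0, -1.0]]
force: [-3.8, -2.2, 9.5]
finger_gap: 0.603
gripper_force: 30.0
```

apply_moves --xyz '[[0,0,0.2],[0,0,-0.2],[0,0,-0.5],[0,0,-0.9],[0,0,-1.2],[0,0,-1.6],[0,0,-1.9],[0,0,-2.3],[0,0,-2.6],[0,0,-3.0],[0,0,-3.3],[0,0,-3.7]]' --twist '[[0,0,-6],[0,0,-12],[0,0,-18],[0,0,-24],[0,0,-30],[0,0,-36],[0,0,-42],[0,0,-48],[0,0,-54],[0,0,-60],[0,0,-66],[0,0,-72]]'

```text
time_s: 40.55
ee_pos: [544.7, 85.4, 111.2]
tcp_rot: [[0.467, 0.884, 0.001], [0.884, -0.467, 0.0], [0.001, 0.001, -1.0]]
force: [-1.3, -2.3, 3.1]
finger_gap: 0.605
gripper_force: 30.0
```

apply_moves --xyz '[[0,0,-0.4],[0,0,-0.7],[0,0,-1.1],[0,0,-1.4],[0,0,-1.8],[0,0,-2.1],[0,0,-2.5],[0,0,-2.8],[0,0,-3.2],[0,0,-3.5],[0,0,-3.9],[0,0,-4.2]]' --twist '[[0,0,-6],[0,0,-12],[0,0,-18],[0,0,-24],[0,0,-30],[0,0,-36],[0,0,-42],[0,0,-48],[0,0,-54],[0,0,-60],[0,0,-66],[0,0,-72]]'

```text
time_s: 41.75
ee_pos: [544.6, 84.7, 106.9]
tcp_rot: [[0.985, -0.171, 0.001], [-0.171, -0.985, -0.001], [0.001, 0.001, -1.0]]
force: [-2.1, -4.3, 2.5]
finger_gap: 0.602
gripper_force: 30.0
```

```bash
python3 s.py r1|head -1; python3 - <<'E'
from h import *
p,d,m=load('r1');P=cloud(d,m);s=state();print(s['torque'],s['joint_pos'].round(2))
for v in range(180,280,8): print(v,P[v,317].round(1))
E
```

```text
41.75 [544.6  84.7 106.9] rot [[0.985, -0.171, 0.001], [-0.171, -0.985, -0.001], [0.001, 0.001, -1.0]] F [-2.1 -4.3  2.5] gap 0.6021367410574873 j7 -1.71
[-0.85627804  0.59403665 -0.14499209] [-0.56  0.51  0.43  1.94 -0.3   0.76 -1.71]
180 [577.4  76.6  35.1]
188 [573.2  77.4  40.8]
196 [571.1  77.9  52.6]
204 [571.2  78.1  69.2]
212 [571.2  78.2  83.3]
220 [570.6  78.5  93.7]
228 [566.7  79.1  95.2]
236 [562.2  79.9  95.1]
244 [557.7  80.7  95.3]
252 [553.2  81.4  95.6]
260 [548.6  82.2  95.7]
268 [544.1  83.   96.3]
276 [539.2  83.8  96.3]
```

apply_moves --xyz '[[0,0,-0.3],[0,0,-0.6],[0,0,-0.9],[0,0,-1.1],[0,0,-1.2],[0,0,-1.2],[0,0,-1.2],[0,0,-1.2]]' --twist '[[0,0,-5],[0,0,-10],[0,0,-15],[0,0,-20],[0,0,-25],[0,0,-30],[0,0,-30],[0,0,-30]]'

```text
time_s: 42.6
ee_pos: [544.9, 84.4, 106.8]
tcp_rot: [[0.77, -0.638, 0.002], [-0.638, -0.77, -0.0], [0.001, -0.001, -1.0]]
force: [-5.3, -4.7, 17.6]
finger_gap: 0.604
gripper_force: 30.0
```

```bash
python3 s.py r2|head -1; python3 - <<'E'
from h import *
p,d,m=load('r2');P=cloud(d,m);s=state();print(s['torque'])
for v in range(228,280,12): print(v,P[v,317].round(1))
E
```

```text
42.6 [544.9  84.4 106.8] rot [[0.77, -0.638, 0.002], [-0.638, -0.77, -0.0], [0.001, -0.001, -1.0]] F [-5.3 -4.7 17.6] gap 0.6041326595903088 j7 -2.12
[-1.12129005  1.42858105 -0.39111816]
228 [561.5  68.4  95.9]
240 [555.8  73.   94.9]
252 [551.2  76.8  96.9]
264 [544.8  82.   95. ]
276 [539.3  86.5  95.6]
```

apply_moves --xyz '[[0,0,1.2],[0,0,1.2],[0,0,1.2],[0,0,1.2],[0,0,30],[0,0,70],[0,0,110],[0,0,148],[0,0,148],[0,0,148],[0,0,148],[0,0,148]]' --twist '[[0,0,0],[0,0,0],[0,0,0],[0,0,0],[0,0,0],[0,0,8],[0,0,16],[0,0,24],[0,0,32],[0,0,39.6],[0,0,39.6],[0,0,39.6]]' --claw 0.8

```text
time_s: 43.85
ee_pos: [544.1, 85.3, 253.2]
tcp_rot: [[1.0, -0.004, -0.0], [-0.004, -1.0, -0.0], [-0.0, 0.0, -1.0]]
force: [-0.7, -0.4, 0.5]
finger_gap: 0.801
gripper_force: 0.0
```

```bash
python3 s.py r3; python3 - <<'E'
from h import *
yaw('r3',(544.5,85),'c',94)
p,d,m=load('r3');P=cloud(d,m);r=np.hypot(P[...,0]-544.3,P[...,1]-85.2)
q=P[(r<27)&(P[...,2]>85)];print(len(q),np.linalg.lstsq(np.c_[q[:,:2]-q[:,:2].mean(0),np.ones(len(q))],q[:,2],rcond=None)[0])
q=P[(r>29)&(r<32.5)&(P[...,2]>36)&(P[...,2]<50)];print('flange z',len(q),np.median(q[:,2]))
E
```

```text
43.85 [544.1  85.3 253.2] rot [[1.0, -0.004, -0.0], [-0.004, -1.0, -0.0], [-0.0, 0.0, -1.0]] F [-0.7 -0.4  0.5] gap 0.8009853818898782 j7 -1.64
r3 px [177.  12.] n 2690 ztop 95.7 topctr [707.7 228.4] size [ 9. 42.] rgb [123. 168. 154.]
r3 px [386.   7.] n 1543 ztop 32.3 topctr [724.5   6.4] size [ 10. 101.] rgb [247. 174.  80.]
r3 px [526.  22.] n 311 ztop 18.3 topctr [ 710.8 -145.9] size [43. 27.] rgb [237. 239. 240.]
r3 px [175.  90.] n 3084 ztop 56.9 topctr [642.5 234.3] size [54. 56.] rgb [217. 122. 245.]
r3 px [465. 131.] n 8030 ztop 82.0 topctr [594.  -93.3] size [35. 36.] rgb [246. 215. 124.]
r3 px [314. 173.] n 6824 ztop 96.5 topctr [545.2  85. ] size [54. 55.] rgb [158. 151. 102.]
r3 px [605. 187.] n 6926 ztop 56.4 topctr [ 513.7 -265.3] size [163. 114.] rgb [106.  81.  81.]
r3 centre [545.1  84.5] axes [54.1 54.4] mark n 44 ang -134.4 r 21.2
7016 [ 6.73329243e+00 -9.97360960e-02  2.58246003e+02]
flange z 243 41.052000014676025
```

apply_moves --xyz '[[2,-25,0],[4,-55,0],[6,-85,0],[8,-115,0],[10,-145,0],[12,-175,0],[14,-205,-5],[16,-235,-10],[18,-265,-20],[20,-295,-30],[23.3,-321.4,-39.4],[23.3,-321.4,-39.4]]' --twist '[[0,0,8],[0,0,16],[0,0,24],[0,0,32],[0,0,40],[0,0,48],[0,0,56],[0,0,64],[0,0,72],[0,0,80],[0,0,88],[0,0,90]]'

```text
time_s: 45.1
ee_pos: [565.9, -240.9, 212.1]
tcp_rot: [[0.003, 1.0, -0.003], [1.0, -0.003, -0.002], [-0.002, -0.003, -1.0]]
force: [-0.3, 0.7, -0.4]
finger_gap: 0.803
gripper_force: 0.0
```

apply_moves --xyz '[[0,0,0],[0,0,0],[0,0,0],[0,0,0],[0,0,0]]' --twist '[[0,0,0],[0,0,0],[0,0,0],[0,0,0],[0,0,0]]'

```text
time_s: 45.6
ee_pos: [567.7, -235.4, 214.2]
tcp_rot: [[-0.0, 1.0, 0.0], [1.0, 0.0, 0.0], [0.0, 0.0, -1.0]]
force: [1.3, 0.4, 0.1]
finger_gap: 0.802
gripper_force: 0.0
```

```bash
python3 s.py c3; python3 - <<'E'
from h import *
yaw('c3',(567.5,-236),'c',54)
for n,c,z in(('r3',(545.1,84.8),85),('c2',(685.2,122.8),45),('c3',(567.5,-236),45),('w4',(544.3,85.7),70),('s2',(476,373.5),15)):
    p,d,m=load(n);P=cloud(d,m);r=np.hypot(P[...,0]-c[0],P[...,1]-c[1]);q=P[(r<16)&(P[...,2]>z)&(P[...,2]<z+20)]
    k=np.linalg.lstsq(np.c_[q[:,:2]-c,np.ones(len(q))],q[:,2],rcond=None)[0];print(n,np.median(q[:,2]),k.round(3))
E
```

```text
45.6 [ 567.7 -235.4  214.2] rot [[-0.0, 1.0, 0.0], [1.0, 0.0, 0.0], [0.0, 0.0, -1.0]] F [1.3 0.4 0.1] gap 0.8020632014103245 j7 0.42
c3 px [343.  48.] n 10130 ztop 82.2 topctr [593.7 -93.6] size [36. 35.] rgb [224. 155. 109.]
c3 px [513. 134.] n 2347 ztop 27.3 topctr [ 797.6 -187.4] size [77. 48.] rgb [ 87. 166. 111.]
c3 px [313. 189.] n 2588 ztop 56.8 topctr [ 567.5 -236.2] size [55. 55.] rgb [155. 158. 163.]
c3 px [257. 243.] n 2245 ztop 51.8 topctr [ 503.1 -323.5] size [143.  58.] rgb [125.  40.  38.]
c3 px [432. 250.] n 877 ztop 63.8 topctr [ 703.1 -311.3] size [26. 10.] rgb [120.  77.  43.]
c3 px [266. 277.] n 634 ztop 25.6 topctr [ 509.2 -356. ] size [35. 27.] rgb [88. 81. 83.]
c3 px [273. 326.] n 1883 ztop 51.6 topctr [ 518.  -404.6] size [119.  33.] rgb [125.  39.  37.]
c3 centre [ 567.5 -235.9] axes [54.1 54.2] mark n 45 ang -60.5 r 21.1
r3 95.59649244116127 [-7.0000e-03 -0.0000e+00  9.5617e+01]
c2 55.52586508556402 [4.0000e-03 5.0000e-03 5.5529e+01]
c3 55.58881229207384 [ 0.0000e+00 -7.0000e-03  5.5585e+01]
w4 81.34027507708561 [ 1.0000e-03 -2.0000e-03  8.1315e+01]
s2 21.325391333097343 [ 3.0000e-03 -1.0000e-03  2.1303e+01]
```

apply_moves --xyz '[[0,-0.2,-45],[0,-0.2,-90],[0,-0.2,-130],[0,-0.2,-147.5],[0,-0.2,-147.5],[0,-0.2,-147.5],[0,-0.2,-147.5],[0,-0.2,-147.5]]' --twist '[[0,0,0],[0,0,0],[0,0,0],[0,0,0],[0,0,0],[0,0,0],[0,0,0],[0,0,0]]'

```text
time_s: 46.45
ee_pos: [568.5, -236.5, 68.2]
tcp_rot: [[0.0, 1.0, 0.003], [1.0, -0.0, -0.001], [-0.001, 0.003, -1.0]]
force: [0.2, 0.6, -0.4]
finger_gap: 0.8
gripper_force: 0.0
```

apply_moves --xyz '[[0,0,0],[0,0,0],[0,0,0],[0,0,0],[0,0,0]]' --twist '[[0,0,0],[0,0,0],[0,0,0],[0,0,0],[0,0,0]]' --claw 0.45

```text
time_s: 46.95
ee_pos: [567.7, -236.3, 66.9]
tcp_rot: [[0.0, 1.0, 0.0], [1.0, -0.0, -0.0], [-0.0, 0.0, -1.0]]
force: [-0.8, 0.8, 5.2]
finger_gap: 0.6
gripper_force: 30.0
```

apply_moves --xyz '[[0,0,30],[0,0,65],[0,0,100],[2,15,105],[6,40,105],[10,65,105],[15,90,105],[20,115,105],[24,135,105],[25.8,143,100],[25.8,143,95],[25.8,143,95]]' --twist '[[0,0,0],[0,0,8],[0,0,16],[0,0,24],[0,0,32],[0,0,40],[0,0,48],[0,0,56],[0,0,64],[0,0,72],[0,0,80],[0,0,88]]'

```text
time_s: 48.15
ee_pos: [592.7, -92.6, 160.4]
tcp_rot: [[-1.0, 0.028, -0.002], [0.028, 1.0, 0.0], [0.002, 0.0, -1.0]]
force: [0.2, -0.2, -1.5]
finger_gap: 0.597
gripper_force: 30.0
```

apply_moves --xyz '[[0,0,0],[0,0,0],[0,0,0],[0,0,0],[0,0,0]]' --twist '[[0,0,0],[0,0,0],[0,0,0],[0,0,0],[0,0,0]]'

```text
time_s: 48.65
ee_pos: [593.4, -93.2, 161.6]
tcp_rot: [[-0.999, 0.036, 0.0], [0.036, 0.999, -0.0], [-0.0, -0.0, -1.0]]
force: [-0.1, 0.2, -0.3]
finger_gap: 0.598
gripper_force: 30.0
```

```bash
python3 s.py g5|head -1; python3 - <<'E'
from h import *
p,d,m=load('g5');P=cloud(d,m);s=state();t=s['ee_pos'];R=np.array(s['tcp_rot'])
for v in range(200,280,12): print(v,((P[v,317]-t)@R).round(1))
E
```

```text
48.65 [593.4 -93.2 161.6] rot [[-0.999, 0.036, 0.0], [0.036, 0.999, -0.0], [-0.0, -0.0, -1.0]] F [-0.1  0.2 -0.3] gap 0.5984996628575905 j7 1.51
200 [27.5  2.8 46.1]
212 [27.3  2.5 24.5]
224 [25.2  2.4 11.9]
236 [18.6  2.4 11.6]
248 [10.9  2.4 13. ]
260 [ 4.7  2.4 11.2]
272 [-3.2  2.5 12.1]
```

apply_moves --xyz '[[-0.2,0,-8],[-0.2,0,-16],[-0.2,0,-24],[-0.2,0,-30],[-0.2,0,-35],[-0.2,0,-38],[-0.2,0,-40],[-0.2,0,-41],[-0.2,0,-41]]' --twist '[[0,0,0],[0,0,0],[0,0,0],[0,0,0],[0,0,0],[0,0,0],[0,0,0],[0,0,0],[0,0,0]]'

```text
time_s: 49.6
ee_pos: [593.0, -93.5, 120.5]
tcp_rot: [[-0.999, 0.035, -0.0], [0.035, 0.999, -0.0], [0.0, -0.0, -1.0]]
force: [-0.8, -2.0, -1.6]
finger_gap: 0.6
gripper_force: 30.0
```

apply_moves --xyz '[[0,0,-1],[0,0,-2],[0,0,-3],[0,0,-4],[0,0,-5],[0,0,-6],[0,0,-6],[0,0,-6]]' --twist '[[0,0,0],[0,0,0],[0,0,0],[0,0,0],[0,0,0],[0,0,0],[0,0,0],[0,0,0]]'

```text
time_s: 50.4
ee_pos: [593.0, -93.4, 115.3]
tcp_rot: [[-0.999, 0.035, 0.0], [0.035, 0.999, -0.0], [-0.0, -0.0, -1.0]]
force: [-3.8, -1.9, 8.8]
finger_gap: 0.603
gripper_force: 30.0
```

Contact is at the same height as on the first head, so the cap has dropped in. Now I run it in the same way.

apply_moves --xyz '[[0,0,0.2],[0,0,-0.2],[0,0,-0.5],[0,0,-0.9],[0,0,-1.2],[0,0,-1.6],[0,0,-1.9],[0,0,-2.3],[0,0,-2.6],[0,0,-3.0],[0,0,-3.3],[0,0,-3.7]]' --twist '[[0,0,-6],[0,0,-12],[0,0,-18],[0,0,-24],[0,0,-30],[0,0,-36],[0,0,-42],[0,0,-48],[0,0,-54],[0,0,-60],[0,0,-66],[0,0,-72]]'

```text
time_s: 51.6
ee_pos: [593.4, -93.1, 111.1]
tcp_rot: [[-0.272, 0.962, 0.001], [0.962, 0.272, 0.0], [-0.0, 0.001, -1.0]]
force: [-2.0, -0.7, 1.9]
finger_gap: 0.599
gripper_force: 30.0
```

apply_moves --xyz '[[0,0,-0.4],[0,0,-0.7],[0,0,-1.1],[0,0,-1.4],[0,0,-1.8],[0,0,-2.1],[0,0,-2.5],[0,0,-2.8],[0,0,-3.2],[0,0,-3.5],[0,0,-3.9],[0,0,-4.2]]' --twist '[[0,0,-6],[0,0,-12],[0,0,-18],[0,0,-24],[0,0,-30],[0,0,-36],[0,0,-42],[0,0,-48],[0,0,-54],[0,0,-60],[0,0,-66],[0,0,-72]]'

```text
time_s: 52.8
ee_pos: [593.8, -93.2, 107.0]
tcp_rot: [[0.831, 0.556, 0.001], [0.556, -0.831, -0.0], [0.001, 0.001, -1.0]]
force: [-1.3, -2.0, 4.3]
finger_gap: 0.6
gripper_force: 30.0
```

apply_moves --xyz '[[0,0,-0.3],[0,0,-0.6],[0,0,-0.9],[0,0,-1.1],[0,0,-1.2],[0,0,-1.2],[0,0,-1.2],[0,0,-1.2]]' --twist '[[0,0,-5],[0,0,-10],[0,0,-15],[0,0,-20],[0,0,-25],[0,0,-30],[0,0,-30],[0,0,-30]]'

```text
time_s: 53.6
ee_pos: [594.3, -93.8, 106.8]
tcp_rot: [[0.998, 0.069, 0.003], [0.069, -0.998, -0.001], [0.003, 0.001, -1.0]]
force: [-2.6, -2.3, 12.8]
finger_gap: 0.602
gripper_force: 30.0
```

apply_moves --xyz '[[0,0,1.2],[0,0,1.2],[0,0,1.2],[0,0,1.2],[0,0,30],[0,0,70],[0,0,110],[0,0,148],[0,0,148],[0,0,148],[0,0,148],[0,0,148]]' --twist '[[0,0,0],[0,0,0],[0,0,0],[0,0,0],[0,0,0],[0,0,0],[0,0,0],[0,0,0],[0,0,0],[0,0,0],[0,0,0],[0,0,0]]' --claw 0.8

```text
time_s: 54.8
ee_pos: [592.4, -92.9, 252.0]
tcp_rot: [[0.998, 0.07, -0.002], [0.07, -0.998, 0.0], [-0.002, -0.0, -1.0]]
force: [-0.2, -0.1, 0.6]
finger_gap: 0.803
gripper_force: 0.0
```

```bash
python3 s.py r5; python3 - <<'E'
from h import *
yaw('r5',(593.4,-93.2),'c',94)
im=snap('scene','end.png');comps('scene',img=im)
for n,c,z in(('r5',(593.4,-93.2),85),('r5',(544.5,85),85)):
    p,d,m=load(n);P=cloud(d,m);r=np.hypot(P[...,0]-c[0],P[...,1]-c[1]);q=P[(r<16)&(P[...,2]>z)&(P[...,2]<z+20)]
    k=np.linalg.lstsq(np.c_[q[:,:2]-c,np.ones(len(q))],q[:,2],rcond=None)[0] if len(q) else None;print(n,len(q),k)
E
```

```text
54.8 [592.4 -92.9 252. ] rot [[0.998, 0.07, -0.002], [0.07, -0.998, 0.0], [-0.002, -0.0, -1.0]] F [-0.2 -0.1  0.6] gap 0.8025570849343222 j7 -1.1
r5 px [38. 27.] n 4236 ztop 95.6 topctr [729.3 178.8] size [23. 17.] rgb [56. 87. 73.]
r5 px [232.  28.] n 5705 ztop 33.8 topctr [746.5   6.5] size [ 54. 101.] rgb [216. 150.  75.]
r5 px [394.  31.] n 1144 ztop 26.9 topctr [ 772.4 -178.4] size [27. 29.] rgb [102. 210. 137.]
r5 px [547.  88.] n 4016 ztop 77.3 topctr [ 708.5 -329.4] size [46. 47.] rgb [66. 64. 55.]
r5 px [ 31. 114.] n 3213 ztop 56.8 topctr [642.2 226.3] size [55. 43.] rgb [102.  60. 126.]
r5 px [315. 172.] n 6899 ztop 96.4 topctr [593.7 -93.9] size [55. 56.] rgb [246. 229. 149.]
r5 px [167. 203.] n 7502 ztop 96.5 topctr [544.5  83.7] size [55. 56.] rgb [144. 136.  93.]
r5 px [522. 226.] n 3862 ztop 51.8 topctr [ 540.6 -356.4] size [ 74. 123.] rgb [107.  36.  35.]
r5 px [506. 248.] n 690 ztop 25.6 topctr [ 510.6 -360.1] size [33. 36.] rgb [78.  71.5 73. ]
r5 centre [593.9 -93.8] axes [54.1 54.2] mark n 27 ang -150.0 r 20.6
scene px [395. 156.] n 342 ztop 56.3 topctr [375.4 297
[... 316 characters left out ...]
35.  38.  37.]
scene px [278. 223.] n 1402 ztop 95.4 topctr [596.5 -95. ] size [54. 54.] rgb [184. 131. 100.]
scene px [181. 215.] n 137 ztop 25.5 topctr [ 510.2 -360.9] size [35. 33.] rgb [137.  88.  85.]
scene px [403. 237.] n 1503 ztop 108.2 topctr [731.1 232.5] size [26. 24.] rgb [116. 107. 129.]
scene px [187. 266.] n 608 ztop 76.8 topctr [ 709.9 -330.6] size [48. 46.] rgb [97. 71. 45.]
scene px [325. 268.] n 989 ztop 33.6 topctr [755.5   5.5] size [ 62. 100.] rgb [202. 118.  54.]
scene px [250. 291.] n 395 ztop 27.2 topctr [ 800.6 -188.3] size [73. 46.] rgb [ 87. 186. 113.]
r5 772 [-1.66161061e-03 -5.38435473e-03  9.55647120e+01]
r5 693 [-4.59795297e-03  2.95626809e-04  9.56992470e+01]
```

View pics/end.png

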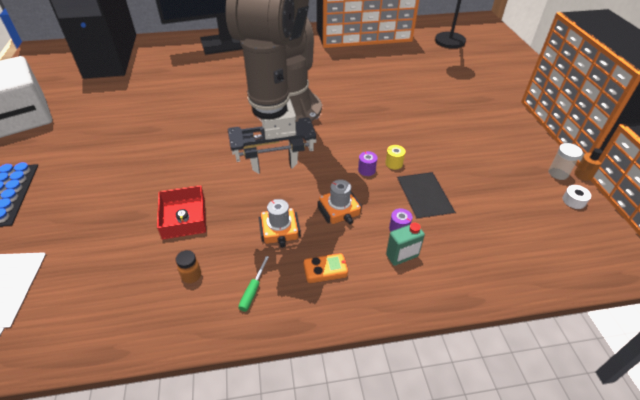

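The final scene view shows grey caps home on both heads at (279,213) and (340,193). Both cap tops are 40 mm higher than on the bench, with tilt under 0.01 rad. The spent sensor is in the scrap box at (182,214) and the bystanders are unmoved, so I hand in.

```bash
python3 -c "
from rig import order
print(order.job_done())"
```

```text
the job is handed in; nothing more can be done
None
```

The job is handed in, with no verdict shown: both heads have a fresh sensor and a grey cap screwed home (rims about 40 mm up, tilt under 0.01 rad), and the one spent sensor is in the scrap box; on the way I knocked one cap against a seated sensor, then re-gripped it and checked the sensor still sat flat.

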